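Fit the battery pack in the site lamp and close its hatch

TASK

The lamp lying on its face on the bench has an empty battery bay. Take the battery pack that fits the bay, push its flat end in under the hood against the spring contact, then tip its button end down in front of the fixed contact so that the pack lies level and fully home, and let go of it. Then swing the hatch over and lower it gently until it is fully shut; leave everything else on the bench where it is.

Things in the scene. Friction and masses are not known exactly. Their poses are not given: they have to be found in the camera images.
- lamp: Floodlight lying face down; heavy, cannot move. Head 230 x 150 x 22 mm, folded tube stand towards -y (157 mm out, 16 high). On it an open grey battery box 196 (x) x 112 (y), walls 4, rim 79 mm and inner floor 22 mm above the bench. Origin: centre of underside, on the bench; x runs along the bay from spring contact (-x end) to fixed contact (+x end), z up. Hatch hinge along the -y wall's top.
- bay (a point): Where the fitted pack's centre belongs: 8 mm to +x of the lamp's centre, 48 mm above the bench; axes as the lamp's. End caps lie on beds 28 mm above the bench (x -94 to -30 and 36 to 78 mm from lamp centre); between them the floor is at 22 mm. Room for fingers beside the pack's middle: walls 52 mm off the centre line.
- contact (a point): Centre of the fixed contact's face, which looks to the lamp's -x: 70 mm to +x of the lamp's centre, 48 mm above the bench. A wall 8 mm thick, 45 wide, top 54 mm above the bench (26 above the bed). Low ribs on both sides, 45 mm apart, tops 42 mm above the bench, reach 20 mm in front of the face.
- spring_face (a point): Centre of the spring contact's face, a 34 x 34 mm plate that looks to the lamp's +x; at rest 47 mm to -x of the lamp's centre, 48 mm above the bench, 117 mm from the fixed contact. Between two cheeks 45 mm apart that start at x -44 mm, under a hood (slotted along its middle) with underside 75 mm above the bench and front edge at x -50 mm from the lamp's centre.
- spring_contact (a joint): Travel of the spring contact in m: 0 at rest, grows as it is pushed towards the lamp's -x, at most 0.020. Takes 3 N to start and 0.35 N per mm more. A fitted pack holds it at 0.007; to tip the pack past the fixed contact it must be pushed about 0.013 to 0.017.
- hatch (a joint): Angle of the hatch in rad: 0 shut (lying flat on the rim), 1.57 upright, 2.7 fully open, hanging over towards the lamp's -y. Light friction only: it falls when let go. Mass about 0.2 kg.
- hatch_hinge (a point): Middle of the hinge axis: 58 mm towards -y of the lamp's centre, 81 mm above the bench. The axis is along the lamp's x.
- hatch_pull (a point): Centre of the hatch's pull: a steel bar 8 mm thick and 80 mm long parallel to the hinge, 154 mm from the hinge axis, held by two arms at its ends. The hatch is a plate 196 x 112 x 4 mm; 34 mm are clear between its edge and the bar. Shut, the bar is 96 mm towards +y of the lamp's centre and 81 mm above the bench, clear outside the box.
- pack_center (a point): Centre of the pack that fits: grey tube 37 mm across with square black caps 40 x 40 x 14 mm, 124 mm long in all; lies on its caps, centre 20 mm up. x along it towards the end with a round brass button (14 mm across, 3 mm proud, counted in the length); the other end is flat. z up as it lies. About 0.3 kg.
- pack_button (a point): Tip of the pack's brass button, 62 mm along +x from the pack's centre.
- short_pack_center (a point): Centre of a wrong pack, same make, only 64 mm long (caps 40 mm); not to be moved.
- slim_pack_center (a point): Centre of another wrong pack, 84 mm long with 26 mm caps; not to be moved.
- chisel: Wood chisel 265 mm long lying on the bench, 30 mm high, x axis towards the blade, origin under its middle; not to be moved.
- club_a: Wooden carving club 250 mm long, 62 mm thick, lying; x axis from handle to head, origin under its middle; not to be moved.
- club_b: Second such club; not to be moved.
- blank: Board of light wood 100 (x) x 200 (y) x 22 mm, origin under its centre; not to be moved.
- stone: Sharpening stone on a wooden base, 210 (x) x 75 x 40 mm, origin under its centre; not to be moved.
- pencil_tin: Tin 72 mm wide and 100 mm high with pencils standing 155 mm high, origin under its centre; not to be moved.
Not all that is in view belongs to the job. What is shaped like the part that bears pack_center but blue or purple is not meant.

How it is judged:
By the outcome, as a careful person would: the job done as asked, in the order asked, and still so for the second after the job is handed in, with the robot touching nothing.
It also fails if it takes over 66 s, if anything falls off the work surface, if the arm or the gripper's body presses on something with over 40 N, if the wrist force passes 120 N, or if a joint passes its speed limit or range.

ROBOT

A 6-joint arm with a two-finger parallel gripper is mounted at the origin on the work surface. World frame = base frame: x ahead of the robot, y to its left, z up, the work surface at z = 0. Lengths are in m, angles in rad, forces in N, time in s.
With the tool pointing down it reaches from about 0.275 to 1 m from the base axis. Payload 8.4 kg.
Tool frame: the origin (TCP) lies where the fingers leave the gripper's body, on its centre line; the fingertips stand 73 mm ahead of it and the grasp point (between the pads) lies 54 mm ahead of it; x points along the fingers, z is the direction in which the jaws open and shut, and the axes are right-handed (so a half turn about x gives the same grasp; the last joint's range is limited). The gripper opens to 85 mm and grips with 20 to 120 N. Pads are 22 mm wide; open, the fingers measure 114 mm over their backs; the gripper's body (76 mm by 85 mm) begins 54 mm behind the grasp point. The pads swing forward as they close: fully open they stand 13 mm farther back than shut.
Start: joints at [-0.002, 0.353, 1.633, -0, 1.155, -0.002], TCP at [0.625, -0, 0.304] pointing down, gripper open.
Joint ranges: [-2.63, 2.63], [-0.92, 2.1], [0.06, 2.66], [-1.3, 4.44], [0, 2.69], [-3.02, 3.02]. Speed limits (rad/s): [2.22, 2.22, 2.79, 3.14, 3.14, 3.14].

INTERFACE

Orientations are given as a unit quaternion [x, y, z, w].
In Python, from plant import sense, camera, camera_params, hand_in, spot_in, trace, tip_of gives the robot as it stands.
- The arm moves only by the tool arm_command, never from a script. Its argument "plan" is a list of rows, each an object of numbers: "dx", "dy", "dz": the shift along the tool's x, y, z in cm; "yaw": the turn about the tool's x in degrees; "hand": the closure, from -1 (fully open) to 1 (shut), so that 0 is half open. A call has 1 to 5 rows; each row is the pose to reach, as a shift and turn from the pose commanded when the call began, along the tool's axes at that moment; what a row does not reach only later rows make up. A row lasts 1/8 s, in which the tool goes at most 62.5 mm and 10.7 degrees, less where a joint would pass 70% of its speed; a pose out of reach is approached as far as the arm can. A call with a gripper value outside its range is refused whole. The fingers move at their own pace and stop on an object; the grip force is fixed at half the most. Time passes only in rows, so rows that repeat a pose let the fingers close. It gives the time, the measured TCP pose, the force and the opening at its end, in the units of the state.
- sense(): the state, without advancing time (a new reading comes with each control period).
- camera(name): name is "scene" or "side" or "wrist"; returns the picture (400x640x3 uint8, red, green, blue); there is no depth.
- camera_params(name): a dict with "fx", "fy", "cx", "cy" (pixels), "dist_coeffs" ([k1, k2, p1, p2, k3] as OpenCV has them; the pictures are not rectified), "xyz" and "attitude" of the camera in the world; the wrist camera has in their place "mount" (4x4, takes a point from camera to tool coordinates, whose origin is the TCP and whose axes are the tool frame's). Camera axes: x right, y down, z forward; pixel columns grow to the right and rows downward; lengths in m; the calibration is good to about 2 mm. A picture is of the moment at which its call begins: read the wrist's pose just before it. camera_params takes no time and is no camera call.
- hand_in(): hands the job in, once; it reports no verdict.
Trained networks look in the newest picture that a camera, given by its name, has taken for a name from the list of things; names that differ only in an ending like _2 or _b are one class to them, and where a whole thing is asked for, a point or a joint stands for the part that bears it (a point fixed in the world has none). Each returns a list of dicts, best first, with "score" (0 to 1); they miss things now and then, are a little off and sometimes report something else, mostly with a low value. They report only what shows in the picture. A call takes as long as a camera call. They do not tell look-alikes from the thing itself.
- spot_in(label, camera): "bbox" ([left, top, right, bottom] in pixels, round what is visible of it).
- trace(label, camera): "mask" (400x640 bool, what is visible of it) and "bbox" ([left, top, right, bottom] in pixels, round what is visible of it).
- tip_of(label, camera): "uv" ([column, row] in pixels: a listed point, or the origin of a listed thing).
The state is a dict: "time": time; "q": joint angles; "joint_velocities": joint speeds; "tau": joint torques, N m; "ee_pos": TCP position; "tool_rot": TCP orientation; "wrist_force": force on the tool from outside, world axes, zero at the start; "moment": the same for the moment, N m; "grip_width": finger opening in m.
Only numpy, scipy, OpenCV 4.12 (cv2) and the standard library are available. Lean on these libraries where they do the work, as an engineer would, in place of code of your own. Each camera call takes 0.05 s, during which the arm holds its last target.

## Working session

There is one attempt and no reset: what is moved stays moved. The work goes in short steps, Python scripts to look and compute and a tool call to move; the robot and the scene stay as the last step left them, time stands still between calls to the robot, and variables do not carry over. Pictures are saved under pics/ and viewed, and the job is handed in when it is done.

Besides the shell and the picture viewer there is one more tool, called after ">>>" by a JSON object that holds its "fn" and its "kwargs", one argument or row to a line. arm_command: Moves the arm, as the interface text tells. Its arguments: {"type":"object","properties":{"plan":{"type":"array","items":{"type":"object","properties":{"dx":{"type":"number"},"dy":{"type":"number"},"dz":{"type":"number"},"yaw":{"type":"number"},"hand":{"type":"number"}}}}},"required":["plan"]}

```bash
ls; mkdir -p pics
cat > h.py <<'E'
import numpy as np, cv2
from plant import sense, camera, camera_params, hand_in, spot_in, trace, tip_of
from scipy.spatial.transform import Rotation as R
def save(name,img): cv2.imwrite('pics/'+name,cv2.cvtColor(img,cv2.COLOR_RGB2BGR))
E
python3 - <<'E'
from h import *
s=sense();print({k:np.round(v,3).tolist() for k,v in s.items()})
for c in ['scene','side','wrist']:
    save(c+'0.png',camera(c));p=camera_params(c);print(c,{k:np.round(v,4).tolist() for k,v in p.items()})
E
```

```text
pics
{'time': 0.0, 'q': [-0.002, 0.354, 1.634, -0.0, 1.155, -0.002], 'joint_velocities': [0.002, 0.001, 0.0, 0.001, -0.0, 0.0], 'tau': [-0.002, -60.524, -34.206, -0.0, 0.009, 0.0], 'ee_pos': [0.625, 0.0, 0.303], 'tool_rot': [-0.0, 0.708, 0.0, 0.707], 'wrist_force': [-0.068, -0.922, 0.142], 'moment': [-0.019, -0.008, -0.002], 'grip_width': 0.085}
scene {'fx': 503.0404, 'fy': 503.0404, 'cx': 323.8385, 'cy': 207.9651, 'dist_coeffs': [-0.1227, 0.0, 0.0, 0.0, 0.0], 'xyz': [1.4482, 0.2803, 1.4156], 'attitude': [0.5692, 0.7642, -0.2432, -0.1811]}
side {'fx': 460.165, 'fy': 460.165, 'cx': 320.5306, 'cy': 208.7982, 'dist_coeffs': [-0.0728, 0.0, 0.0, 0.0, 0.0], 'xyz': [0.4714, -0.9945, 0.9888], 'attitude': [0.9114, -0.0367, 0.0161, -0.4096]}
wrist {'fx': 291.8609, 'fy': 291.8609, 'cx': 322.6898, 'cy': 198.834, 'dist_coeffs': [-0.0056, 0.0, 0.0, 0.0, 0.0], 'mount': [[-0.0006, -0.3204, 0.9473, -0.0703], [-0.0004, -0.9473, -0.3204, 0.0824], [1.0, -0.0006, 0.0005, -0.0002], [0.0, 0.0, 0.0, 1.0]]}
```

View pics/scene0.png

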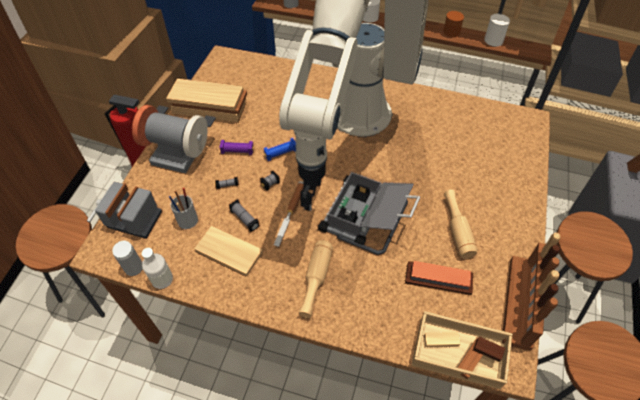

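View pics/side0.png

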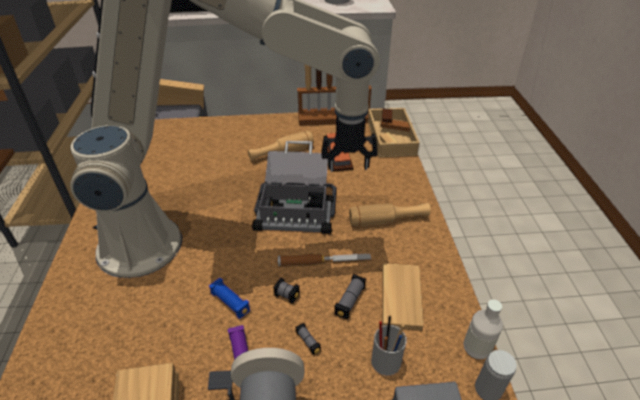

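View pics/wrist0.png

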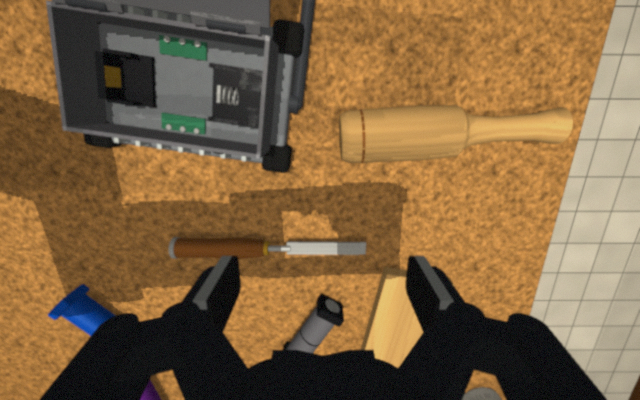

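Candidates for the pack:
- Grey long pack: scene (244,215), side (351,297).
- Short pack: scene (270,180).
- Slim pack: scene (227,183).
- Blue pack: scene (280,149).
- Purple pack: scene (237,147).

The long grey one matches the description. Next I measure from the scene and side views.

```bash
cat >> h.py <<'E'
def cam(name,s=None):
    p=camera_params(name);K=np.array([[p['fx'],0,p['cx']],[0,p['fy'],p['cy']],[0,0,1.]]);d=np.array(p['dist_coeffs'])
    if 'mount' in p:
        s=s or sense();M=np.array(p['mount']);Rt=R.from_quat(s['tool_rot']).as_matrix()
        return K,d,Rt@M[:3,:3],np.array(s['ee_pos'])+Rt@M[:3,3]
    return K,d,R.from_quat(p['attitude']).as_matrix(),np.array(p['xyz'])
def ray(c,uv):
    K,d,Rc,t=c;n=cv2.undistortPoints(np.array([[uv]],float),K,d)[0,0];v=Rc@np.array([n[0],n[1],1]);return t,v/np.linalg.norm(v)
def proj(c,P):
    K,d,Rc,t=c;return cv2.projectPoints(((np.atleast_2d(P)-t)@Rc),np.zeros(3),np.zeros(3),K,d)[0][:,0]
def tri(rs):
    A=sum(np.eye(3)-np.outer(v,v) for t,v in rs);b=sum((np.eye(3)-np.outer(v,v))@t for t,v in rs);P=np.linalg.solve(A,b)
    return P,[np.linalg.norm((np.eye(3)-np.outer(v,v))@(P-t)) for t,v in rs]
def atz(c,uv,z):
    t,v=ray(c,uv);return t+v*(z-t[2])/v[2]
E
python3 - <<'E'
from h import *
C={c:cam(c) for c in ['scene','side','wrist']}
Z=dict(pack_center=.02,pack_button=.02,bay=.048,contact=.048,spring_face=.048,hatch_hinge=.081,hatch_pull=.147,lamp=0)
for l in Z:
    rs=[]
    for c in C:
        for i,o in enumerate(tip_of(l,c)[:3]):
            print(l,c,np.round(o['uv'],1),round(o['score'],2),np.round(atz(C[c],o['uv'],Z[l]),3))
            if i==0: rs.append(ray(C[c],o['uv']))
    if len(rs)>1:
        P,e=tri(rs);print('   TRI',np.round(P,4),np.round(e,4))
im=camera('scene');save('sc1.png',cv2.resize(im[120:260,190:350],None,fx=5,fy=4,interpolation=3)[:600])
im=camera('side');save('sd1.png',cv2.resize(im[230:380,210:410],None,fx=4,fy=4,interpolation=3))
print(sense()['time'])
E
```

```text
pack_center scene [235.4 149. ] 0.86 [ 0.337 -0.396  0.02 ]
pack_center scene [245.  216.5] 0.63 [ 0.611 -0.247  0.02 ]
pack_center scene [278.4 146.6] 0.53 [ 0.281 -0.246  0.02 ]
pack_center side [349.2 298.5] 0.71 [ 0.604 -0.264  0.02 ]
pack_center side [226.  297.5] 0.7 [ 0.283 -0.236  0.02 ]
pack_center side [239.5 349.2] 0.62 [ 0.326 -0.392  0.02 ]
pack_center wrist [312.3 333.7] 0.79 [ 0.609 -0.253  0.02 ]
pack_center wrist [100.3 325.3] 0.58 [ 0.289 -0.238  0.02 ]
   TRI [ 0.5599 -0.2845  0.1121] [0.1204 0.0524 0.0995]
pack_button scene [233.6 204.9] 0.74 [ 0.577 -0.303  0.02 ]
pack_button scene [263.7 152.4] 0.69 [ 0.324 -0.288  0.02 ]
pack_button scene [256.9 149.9] 0.65 [ 0.319 -0.317  0.02 ]
pack_button side [237.5 331.3] 0.66 [ 0.319 -0.342  0.02 ]
pack_button side [243.7 306.6] 0.61 [ 0.331 -0.268  0.02 ]
pack_button side [342.8 312.5] 0.55 [ 0.583 -0.306  0.02 ]
pack_button wrist [289.2 364.4] 0.97 [ 0.571 -0.314  0.02 ]
   TRI [ 0.4687 -0.3438 -0.0271] [0.0677 0.1561 0.0979]
bay scene [351.1 202.8] 0.74 [0.474 0.084 0.048]
bay side [289.9 202.8] 0.74 [0.462 0.097 0.048
[... 634 characters left out ...]
4  0.081]
hatch_hinge side [387.5 217.7] 0.57 [ 0.744 -0.03   0.081]
hatch_hinge wrist [158.5  15.8] 0.81 [0.481 0.153 0.081]
   TRI [0.4798 0.1564 0.0716] [0.008  0.0053 0.0038]
hatch_pull scene [414.7 205.3] 0.74 [0.497 0.291 0.147]
hatch_pull side [297.8 142.6] 0.64 [0.498 0.284 0.147]
hatch_pull side [291.9 201.1] 0.28 [ 0.469 -0.011  0.147]
   TRI [0.497  0.2904 0.1444] [0.0021 0.0021]
lamp scene [353.8 207.6] 0.76 [0.457 0.092 0.   ]
lamp scene [227.5 186.1] 0.33 [ 0.495 -0.364  0.   ]
lamp side [296.4 217.1] 0.89 [0.48  0.082 0.   ]
lamp side [306.1 338.4] 0.43 [ 0.486 -0.362  0.   ]
lamp side [336.4 156.2] 0.23 [ 0.642  0.404 -0.   ]
   TRI [0.4719 0.0881 0.0044] [0.0112 0.0112]
1.45
```

View pics/sd1.png

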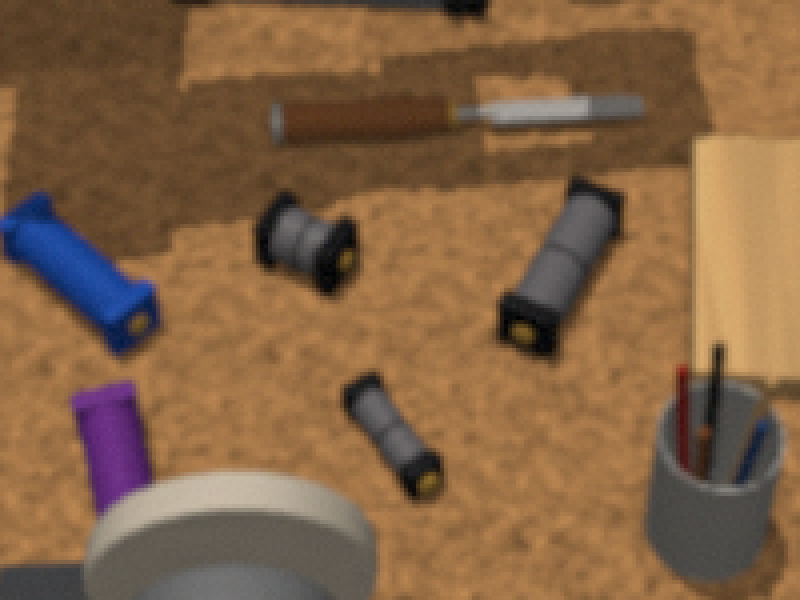

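The close crop confirms it. The long grey pack is at side (350,297), with its brass button facing the camera at crop (525,330). Short pack, slim pack, blue and purple are all distinct from it. I move the wrist camera over it.

>>> {"fn": "arm_command", "kwargs": {
  "plan": [
    {"dy": -6, "yaw": 8},
    {"dy": -12, "yaw": 16},
    {"dx": 2, "dy": -18, "yaw": 24},
    {"dx": 4, "dz": -0.9, "dy": -24, "yaw": 30},
    {"dx": 6, "dz": -0.9, "dy": -24, "yaw": 30}
  ]
}}

```text
schema error: expected keys dx, dy, dz, yaw, hand
```

Run:
```python
from h import *
s=sense();print(s['time'],np.round(s['ee_pos'],4),np.round(s['tool_rot'],4),np.abs(s['joint_velocities']).max())
c=cam('wrist',s);im=camera('wrist')
for l in ['pack_center','pack_button']:
    for o in tip_of(l,'wrist')[:2]: print(l,np.round(o['uv'],1),round(o['score'],2),np.round(atz(c,o['uv'],.02),4)); cv2.circle(im,tuple(np.int32(o['uv'])),3,(255,0,0),1)
save('w2.png',im)
for o in trace('pack_center','wrist')[:1]:
    m=o['mask'];print(o['bbox'],o['score'])
    ys,xs=np.nonzero(m);p=np.array([atz(c,(x,y),.03)[:2] for x,y in zip(xs[::7],ys[::7])]);print(p.mean(0));u,S,v=np.linalg.svd(p-p.mean(0));print(v[0],np.degrees(np.arctan2(*v[0][::-1])),np.ptp((p-p.mean(0))@v.T,axis=0))
```

```text
1.45 [0.625  0.     0.3039] [-0.      0.7071  0.      0.7071] 0.0025491679936044307
pack_center [ 99.  325.7] 0.65 [ 0.2874 -0.2392  0.02  ]
pack_center [310.4 336.1] 0.63 [ 0.6061 -0.2584  0.02  ]
pack_button [285.8 360.9] 0.92 [ 0.5665 -0.3078  0.02  ]
[282.6, 295.8, 345.0, 353.3] 0.62
[ 0.61546556 -0.22783271]
[-0.54218489 -0.84025921] -122.83249832711938 [0.1155458  0.05053855]
```

View pics/w2.png

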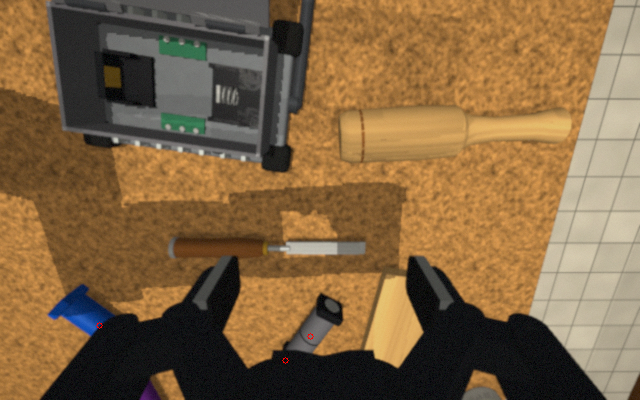

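The call was refused because every row needs all five keys. The arm has not moved.

>>> {"fn": "arm_command", "kwargs": {
  "plan": [
    {"dx": 0, "dy": -6, "dz": 0, "yaw": 8, "hand": -1},
    {"dx": 0, "dy": -12, "dz": 0, "yaw": 16, "hand": -1},
    {"dx": 2, "dy": -18, "dz": 0, "yaw": 24, "hand": -1},
    {"dx": 4, "dy": -24, "dz": -0.9, "yaw": 30, "hand": -1},
    {"dx": 6, "dy": -24, "dz": -0.9, "yaw": 30, "hand": -1}
  ]
}}

```text
time: 2.28
ee_pos: [0.6153, -0.2438, 0.2432]
tool_rot: [0.184, 0.682, -0.185, 0.683]
wrist_force: [-0.1, 1.1, 0.3]
grip_width: 0.0852
```

Run:
```python
from h import *
s=sense();print(s['time'],np.round(s['ee_pos'],4),np.round(s['tool_rot'],4),np.abs(s['joint_velocities']).max())
c=cam('wrist',s);im=camera('wrist')
for l in ['pack_center','pack_button']:
    for o in tip_of(l,'wrist')[:2]: print(l,np.round(o['uv'],1),round(o['score'],2),np.round(atz(c,o['uv'],.02),4)); cv2.circle(im,tuple(np.int32(o['uv'])),3,(255,0,0),1)
save('w3.png',im)
for o in trace('pack_center','wrist')[:1]:
    m=o['mask'];print(o['bbox'],o['score'])
    ys,xs=np.nonzero(m);p=np.array([atz(c,(x,y),.03)[:2] for x,y in zip(xs[::7],ys[::7])]);print(p.mean(0));u,S,v=np.linalg.svd(p-p.mean(0));print(v[0],np.degrees(np.arctan2(*v[0][::-1])),np.ptp((p-p.mean(0))@v.T,axis=0))
```

```text
2.275 [ 0.6153 -0.2438  0.2432] [ 0.1844  0.6823 -0.185   0.6828] 0.2997480208616141
pack_center [320.5 197.6] 0.57 [ 0.6056 -0.2562  0.02  ]
pack_center [ 90.4 307.7] 0.57 [ 0.2915 -0.2365  0.02  ]
pack_button [318.7 249.1] 0.8 [ 0.5728 -0.308   0.02  ]
pack_button [138.9 316.4] 0.55 [ 0.3341 -0.2762  0.02  ]
[17.5, 276.8, 149.2, 325.8] 0.86
[ 0.29441654 -0.22138166]
[-0.82657522  0.56282627] 145.7485204305162 [0.14944151 0.06963294]
```

View pics/w3.png

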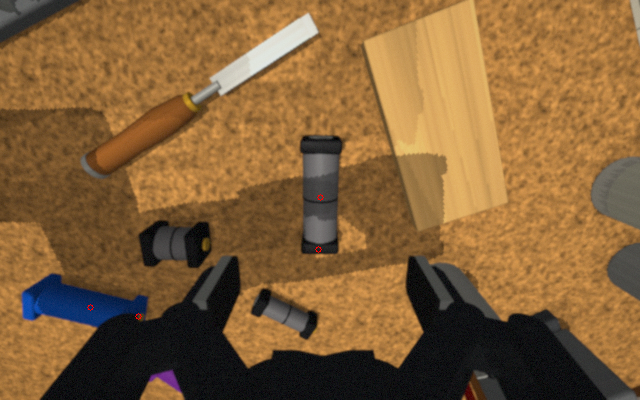

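Run:
```python
from h import *
s=sense();c=cam('wrist',s);cs=cam('scene');cd=cam('side')
print(s['ee_pos'])
print(tri([ray(c,(320.5,197.6)),ray(cs,(245,216.5)),ray(cd,(349.2,298.5))]))
print(tri([ray(c,(318.7,249.1)),ray(cs,(233.6,204.9)),ray(cd,(342.8,312.5))]))
a=atz(c,(321.5,145),.04);b=atz(c,(320,242),.04);print(a,b,np.degrees(np.arctan2(*(b-a)[1::-1])))
# sharper view: project model for check
for ang in [-120,-122]:
    C=np.array([.6055,-.256,.02]);u=np.array([np.cos(np.radians(ang)),np.sin(np.radians(ang)),0]);w=np.array([-u[1],u[0],0])
    print(ang,np.round(proj(c,[C-u*.062+w*.02+[0,0,.02],C-u*.062-w*.02+[0,0,.02],C+u*.059+w*.02+[0,0,.02],C+u*.059-w*.02+[0,0,.02]]),1).tolist())
im=camera('wrist');save('w4.png',cv2.resize(im[120:270,270:370],None,fx=4,fy=4,interpolation=2))
```

```text
[ 0.61612276 -0.23885094  0.24375184]
(array([ 0.60457285, -0.25362138,  0.00752498]), [np.float64(0.0011042747005266162), np.float64(0.0018987828316476682), np.float64(0.001744174582440159)])
(array([ 0.57796475, -0.30387986,  0.01973883]), [np.float64(0.004373401270436774), np.float64(0.0010524212942801532), np.float64(0.00521663630021743)])
[ 0.63633579 -0.20108074  0.04      ] [ 0.58467224 -0.28736704  0.04      ] -120.9108834325623
-120 [[343.7, 146.1], [300.9, 146.0], [341.0, 260.1], [303.5, 260.0]]
-122 [[346.0, 146.9], [303.2, 145.3], [339.0, 260.6], [301.6, 259.4]]
```

View pics/w4.png

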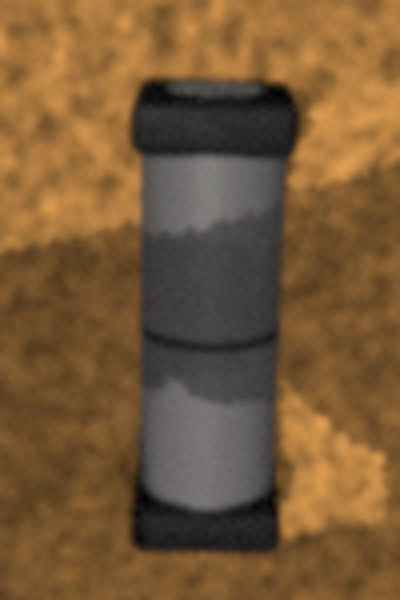

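```bash
cat >> h.py <<'E'
def go(target,jaw=None):
    """target TCP xyz, jaw = world angle (deg) of tool z; prints command numbers in cm/deg from measured pose"""
    s=sense();Rt=R.from_quat(s['tool_rot']).as_matrix();d=Rt.T@(np.array(target)-s['ee_pos'])*100
    a=np.degrees(np.arctan2(Rt[1,2],Rt[0,2]))
    print('t',s['time'],'pos',np.round(s['ee_pos'],4),'jaw',round(a,2),'cmd dx dy dz',np.round(d,2),'yaw',None if jaw is None else round(-((jaw-a+180)%360-180),2),'F',np.round(s['wrist_force'],1),'w',round(s['grip_width'],4),'tilt',np.round(Rt[:,0],3))
E
python3 - <<'E'
from h import *
go([.6015,-.2626,.077],-31.4)
E
```

```text
t 2.525 pos [ 0.6166 -0.2387  0.2445] jaw -29.89 cmd dx dy dz [16.75 -2.83 -0.12] yaw 1.51 F [0.3 0.1 0.6] w 0.0856 tilt [ 0.  0. -1.]
```

>>> {"fn": "arm_command", "kwargs": {
  "plan": [
    {"dx": 5, "dy": -2.8, "dz": -0.1, "yaw": 1.5, "hand": -1},
    {"dx": 10, "dy": -2.8, "dz": -0.1, "yaw": 1.5, "hand": -1},
    {"dx": 14, "dy": -2.8, "dz": -0.1, "yaw": 1.5, "hand": -1},
    {"dx": 16.6, "dy": -2.8, "dz": -0.1, "yaw": 1.5, "hand": -1},
    {"dx": 16.6, "dy": -2.8, "dz": -0.1, "yaw": 1.5, "hand": -1}
  ]
}}

```text
time: 3.15
ee_pos: [0.601, -0.2622, 0.077]
tool_rot: [0.191, 0.682, -0.191, 0.68]
wrist_force: [-0.0, -0.3, -0.6]
grip_width: 0.0855
```

Run:
```python
from h import *
save('w5.png',camera('wrist'));go([.6015,-.2626,.077],-31.4)
save('sd5.png',cv2.resize(camera('side')[200:350,260:460],None,fx=4,fy=4,interpolation=2))
```

```text
t 3.2 pos [ 0.6018 -0.2627  0.0785] jaw -31.4 cmd dx dy dz [ 0.15 -0.01 -0.04] yaw 0.0 F [ 0.2 -0.5  0.8] w 0.0852 tilt [ 0.  0. -1.]
```

View pics/w5.png

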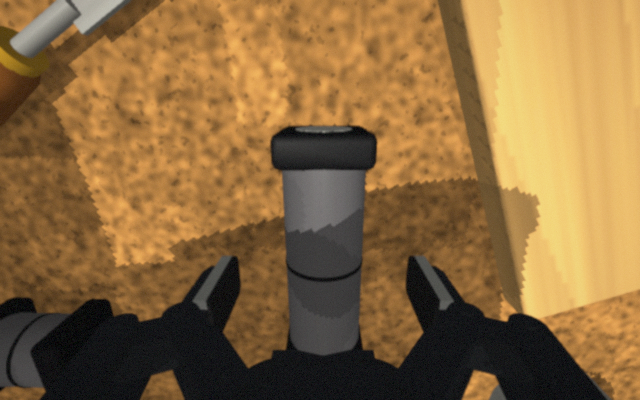

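View pics/sd5.png

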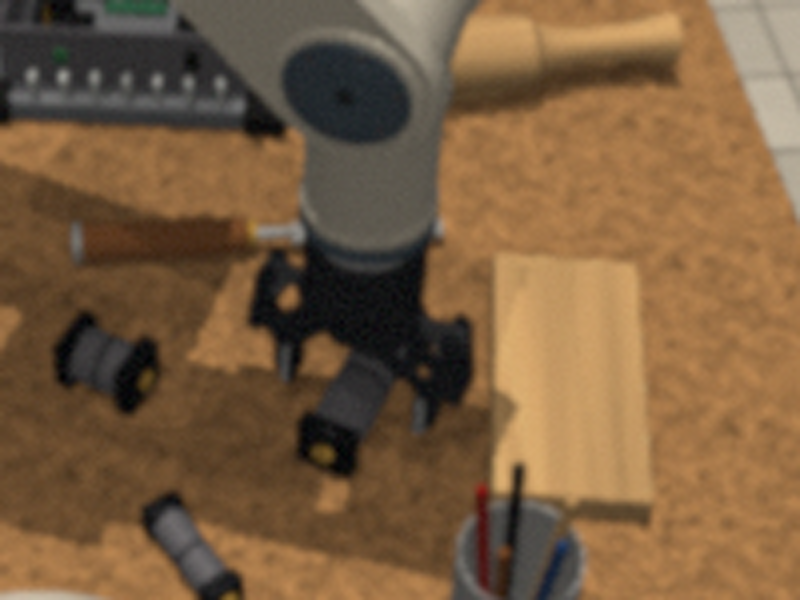

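The pack lies centred between the open pads, with the tube at wrist columns 290–362 and the pads at 225 and 425. Nothing else is within the jaws, so I close.

>>> {"fn": "arm_command", "kwargs": {
  "plan": [
    {"dx": 0.1, "dy": 0, "dz": 0, "yaw": 0, "hand": 0.2},
    {"dx": 0.1, "dy": 0, "dz": 0, "yaw": 0, "hand": 1},
    {"dx": 0.1, "dy": 0, "dz": 0, "yaw": 0, "hand": 1},
    {"dx": 0.1, "dy": 0, "dz": 0, "yaw": 0, "hand": 1},
    {"dx": 0.1, "dy": 0, "dz": 0, "yaw": 0, "hand": 1}
  ]
}}

```text
time: 3.88
ee_pos: [0.6016, -0.2639, 0.078]
tool_rot: [0.192, 0.68, -0.192, 0.681]
wrist_force: [-1.3, 1.7, 6.2]
grip_width: 0.0355
```

>>> {"fn": "arm_command", "kwargs": {
  "plan": [
    {"dx": -2, "dy": 0, "dz": 0, "yaw": 0, "hand": 1},
    {"dx": -7, "dy": 0, "dz": 0, "yaw": 0, "hand": 1},
    {"dx": -13, "dy": 2, "dz": 0, "yaw": 0, "hand": 1},
    {"dx": -18, "dy": 5, "dz": 0, "yaw": 0, "hand": 1},
    {"dx": -20, "dy": 8, "dz": 0, "yaw": 0, "hand": 1}
  ]
}}

```text
time: 4.5
ee_pos: [0.6442, -0.1953, 0.2821]
tool_rot: [0.192, 0.678, -0.192, 0.683]
wrist_force: [1.0, -0.0, -4.2]
grip_width: 0.0357
```

Run:
```python
from h import *
save('w6.png',camera('wrist'));go([.45,.09,.278],-98)
save('sd6.png',cv2.resize(camera('side')[80:330,240:540],None,fx=2.6,fy=2.4,interpolation=2))
```

```text
t 4.55 pos [ 0.6464 -0.1923  0.2836] jaw -31.46 cmd dx dy dz [  0.39  13.83 -31.49] yaw 66.54 F [ 3.6  2.6 -0.9] w 0.0351 tilt [ 0.008 -0.    -1.   ]
```

View pics/w6.png

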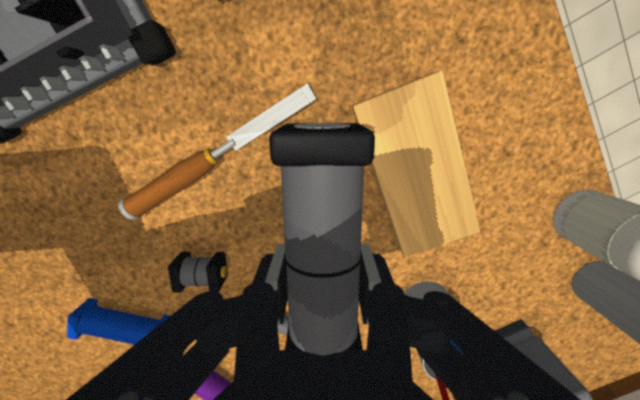

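View pics/sd6.png

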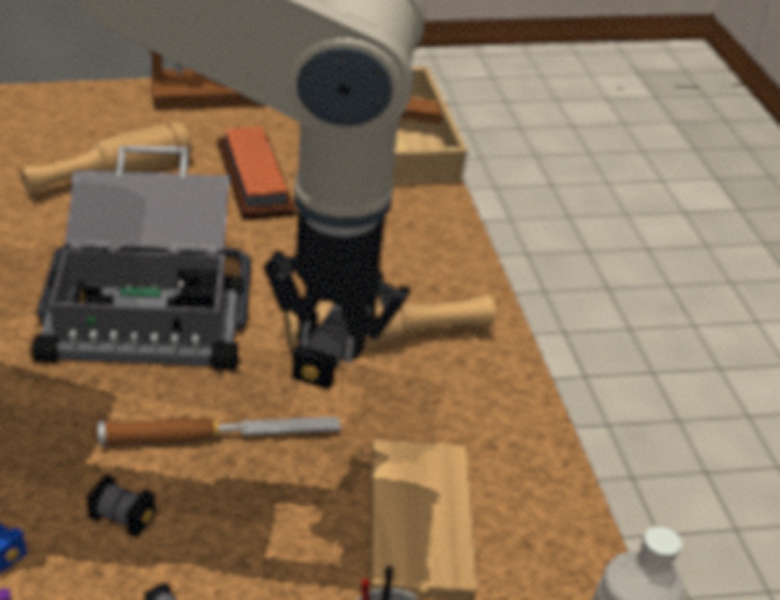

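>>> {"fn": "arm_command", "kwargs": {
  "plan": [
    {"dx": 0, "dy": 1, "dz": -4, "yaw": 10, "hand": 1},
    {"dx": 0, "dy": 2, "dz": -8, "yaw": 20, "hand": 1},
    {"dx": 0, "dy": 3, "dz": -12, "yaw": 30, "hand": 1},
    {"dx": 0, "dy": 4, "dz": -15, "yaw": 40, "hand": 1},
    {"dx": 0, "dy": 4.7, "dz": -17.6, "yaw": 50, "hand": 1}
  ]
}}

```text
time: 5.22
ee_pos: [0.5157, -0.063, 0.2769]
tool_rot: [0.463, 0.535, -0.463, 0.534]
wrist_force: [-0.1, 0.7, -2.9]
grip_width: 0.0351
```

>>> {"fn": "arm_command", "kwargs": {
  "plan": [
    {"dx": 0, "dy": 0, "dz": 0, "yaw": 10, "hand": 1},
    {"dx": 0, "dy": 0, "dz": 0, "yaw": 16.5, "hand": 1},
    {"dx": 0, "dy": 0, "dz": 0, "yaw": 16.5, "hand": 1},
    {"dx": 0, "dy": 0, "dz": 0, "yaw": 16.5, "hand": 1}
  ]
}}

```text
time: 5.72
ee_pos: [0.5171, -0.0637, 0.2768]
tool_rot: [-0.533, -0.465, 0.533, -0.464]
wrist_force: [-0.3, -0.1, -2.9]
grip_width: 0.0354
```

Run:
```python
from h import *
import pickle
s=sense();im=camera('wrist');save('w7.png',im);c=cam('wrist',s);pickle.dump(c,open('c7.pkl','wb'))
go([.45,.09,.278],-98)
for l in ['contact','spring_face','bay','hatch_hinge','lamp','pack_center']:
    for o in tip_of(l,'wrist')[:2]: print(l,np.round(o['uv'],1),round(o['score'],2),np.round(atz(c,o['uv'],.081 if 'hinge' in l else 0 if l=='lamp' else .048),4))
save('sc7.png',cv2.resize(camera('scene')[150:270,290:450],None,fx=5,fy=5,interpolation=2))
save('sd7.png',cv2.resize(camera('side')[120:245,235:385],None,fx=4.8,fy=4.8,interpolation=2))
```

```text
t 5.775 pos [ 0.5172 -0.0637  0.2769] jaw -97.9 cmd dx dy dz [ -0.11  -8.77 -14.3 ] yaw 0.1 F [ 0.1 -0.1 -3.9] w 0.035 tilt [-0. -0. -1.]
contact [198.5 289.8] 0.87 [0.4038 0.1039 0.048 ]
spring_face [183.9 197.5] 0.67 [0.5206 0.0873 0.048 ]
bay [186.3 243.8] 0.65 [0.4661 0.1007 0.048 ]
hatch_hinge [120.1 254.5] 0.72 [0.4781 0.1528 0.081 ]
lamp [205.8 215.5] 0.91 [0.4806 0.0926 0.    ]
lamp [321.2 354.1] 0.25 [ 0.2335 -0.0221  0.    ]
pack_center [466.5 317.5] 0.98 [ 0.3176 -0.2187  0.048 ]
pack_center [591.8 277.6] 0.94 [ 0.3556 -0.3666  0.048 ]
```

View pics/w7.png

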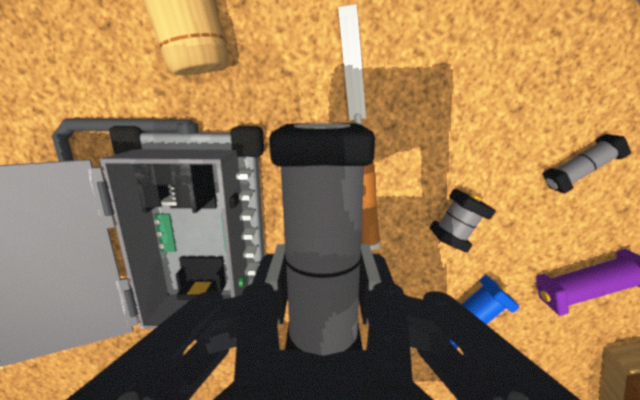

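View pics/sc7.png

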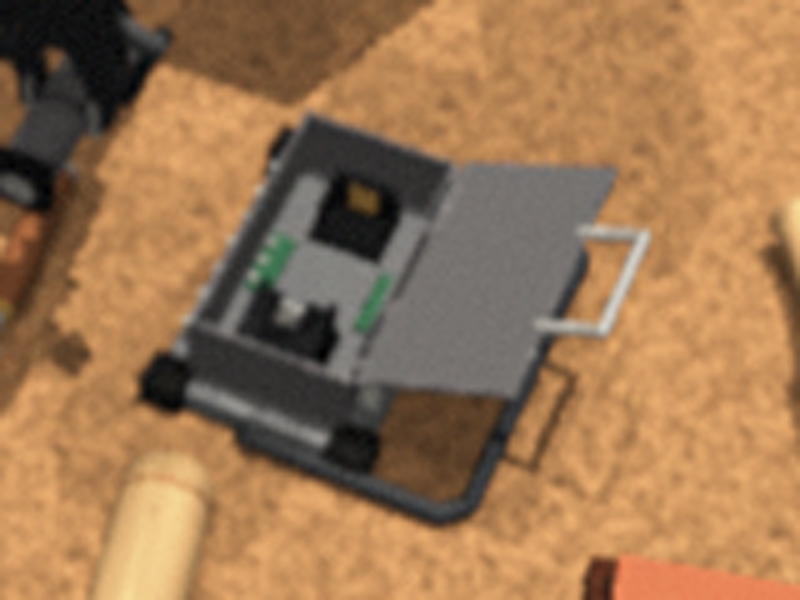

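View pics/sd7.png

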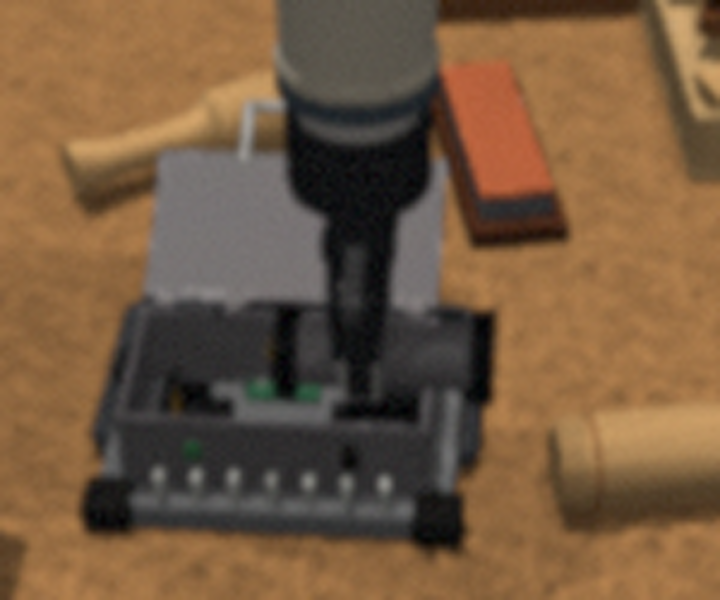

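```bash
cat > fit.py <<'E'
from h import *
import pickle
from scipy.optimize import least_squares
c7=pickle.load(open('c7.pkl','rb'));s0={'ee_pos':[.625,0,.3039],'tool_rot':[0,.70711,0,.70711]};c0=cam('wrist',s0);cs=cam('scene');cd=cam('side')
a,b,z=.098,.056,.079
D=[(c0,(65,130),(a,b,z)),(c0,(264,160),(-a,b,z)),(c7,(237,152),(-a,b,z)),(c7,(105,160),(-a,-b,z)),
(cs,(352,173.6),(a,b,z)),(cs,(328,216),(-a,b,z)),(cs,(360,226.4),(-a,-b,z)),(cs,(380.4,183),(a,-b,z)),
(cd,(259.6,205.8),(a,b,z)),(cd,(327.7,208.5),(-a,b,z)),(cd,(265.2,183.5),(a,-b,z)),
(c7,(198.5,289.8),(.07,0,.048)),(c0,(108.5,74.5),(.07,0,.048)),(cs,(364.3,188),(.07,0,.048)),(cd,(273.2,203.8),(.07,0,.048)),(c7,(183.9,197.5),(-.047,0,.048)),(c0,(220.8,91.9),(-.047,0,.048))]
def L2W(p,P):
    x,y,t=p[:3];P=np.atleast_2d(P);dz=p[3] if len(p)>3 else 0
    return np.c_[x+np.cos(t)*P[:,0]-np.sin(t)*P[:,1],y+np.sin(t)*P[:,0]+np.cos(t)*P[:,1],P[:,2]+dz]
def res(p): return np.concatenate([proj(c,L2W(p,P))[0]-uv for c,uv,P in D])
if __name__=='__main__':
  for p0 in ([.475,.095,3.0],[.475,.095,3.0,0]):
    r=least_squares(res,p0,loss='soft_l1',f_scale=1.5);print(np.round(r.x,4),np.degrees(r.x[2]),r.cost);print(np.round(r.fun.reshape(-1,2),1).tolist() if 0 else np.round(res(r.x).reshape(-1,2),1).tolist())
    print('contact,spring,bay,bar27',np.round(L2W(r.x,[(.07,0,.048),(-.047,0,.048),(.008,0,.048),(0,-.058-.139,.147)]),4).tolist())
E
python3 fit.py
```

```text
[0.4736 0.0949 2.9912] 171.38412733335335 63.961431374804896
[[-0.5, 0.7], [-2.9, -0.3], [-15.8, 5.2], [-4.5, -4.3], [-1.2, -1.9], [-1.3, -1.8], [-1.4, 0.1], [0.8, -0.4], [-1.1, 0.2], [-4.0, 0.6], [-0.7, -0.6], [-1.4, -0.2], [1.6, 2.8], [-2.1, 0.5], [-1.9, -1.7], [-0.4, 0.5], [2.3, 3.0]]
contact,spring,bay,bar27 [[0.4044, 0.1054, 0.048], [0.5201, 0.0879, 0.048], [0.4657, 0.0961, 0.048], [0.5031, 0.2897, 0.147]]
[ 0.4721  0.0956  2.991  -0.003 ] 171.37149292692078 60.71863529831728
[[0.3, -0.3], [-3.8, -1.5], [-15.0, 6.2], [-2.3, -3.2], [-0.9, -1.7], [-1.0, -1.6], [-1.1, 0.3], [1.0, -0.1], [-1.5, 0.9], [-4.5, 1.2], [-1.0, 0.0], [-0.6, -0.7], [2.0, 2.3], [-1.9, 0.8], [-2.3, -1.1], [0.7, 1.0], [1.8, 2.4]]
contact,spring,bay,bar27 [[0.4029, 0.1061, 0.045], [0.5186, 0.0885, 0.045], [0.4642, 0.0968, 0.045], [0.5017, 0.2903, 0.144]]
```

```bash
cat >> h.py <<'E'
def wire(im,c,p,boxes,col=(255,0,0),k=1):
    from fit import L2W
    for (x0,x1,y0,y1,z) in boxes:
        q=np.int32(np.round(proj(c,L2W(p,[(x0,y0,z),(x1,y0,z),(x1,y1,z),(x0,y1,z)]))*k))
        cv2.polylines(im,[q],True,col,1,cv2.LINE_AA)
BX=[(-.098,.098,-.056,.056,.079),(-.094,.094,-.052,.052,.079),(.07,.078,-.0225,.0225,.054),(-.094,-.05,-.0225,.0225,.075),(-.094,.094,-.052,.052,.022)]
E
python3 - <<'E'
from h import *
from fit import *
p=[.4736,.0949,2.9912]
im=cv2.cvtColor(cv2.imread('pics/w7.png'),cv2.COLOR_BGR2RGB)
k=4;big=cv2.resize(im,None,fx=k,fy=k,interpolation=2);wire(big,c7,p,BX,k=k);save('ov7.png',big[440:1040+260,240:1040][:800])
im=cv2.cvtColor(cv2.imread('pics/wrist0.png'),cv2.COLOR_BGR2RGB)
k=3;big=cv2.resize(im,None,fx=k,fy=k,interpolation=2);wire(big,c0,p,BX,k=k);save('ov0.png',big[0:540,120:900])
E
```

```text
(no output)
```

View pics/ov7.png

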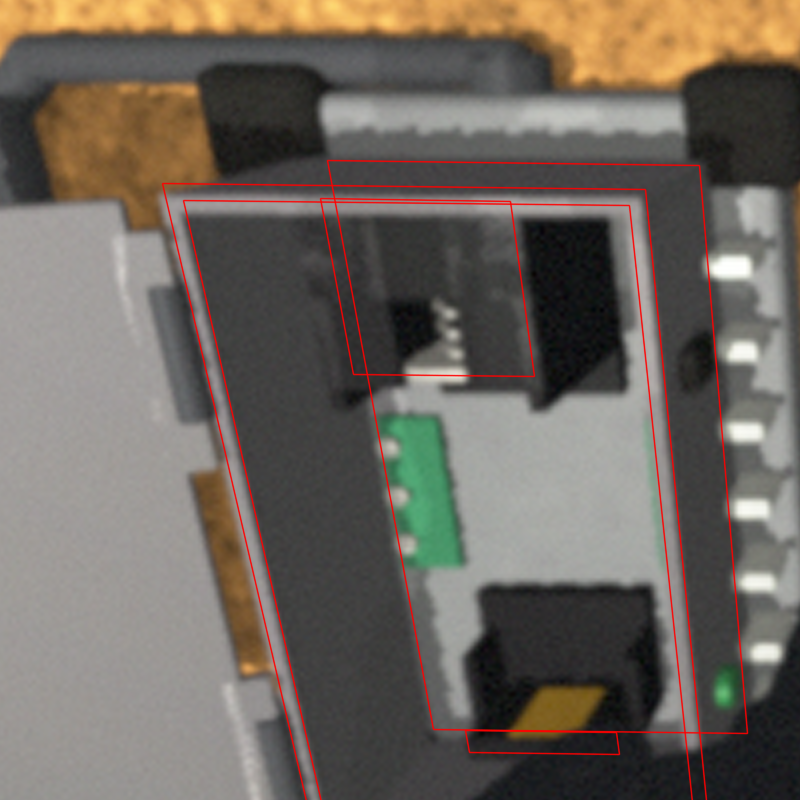

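View pics/ov0.png

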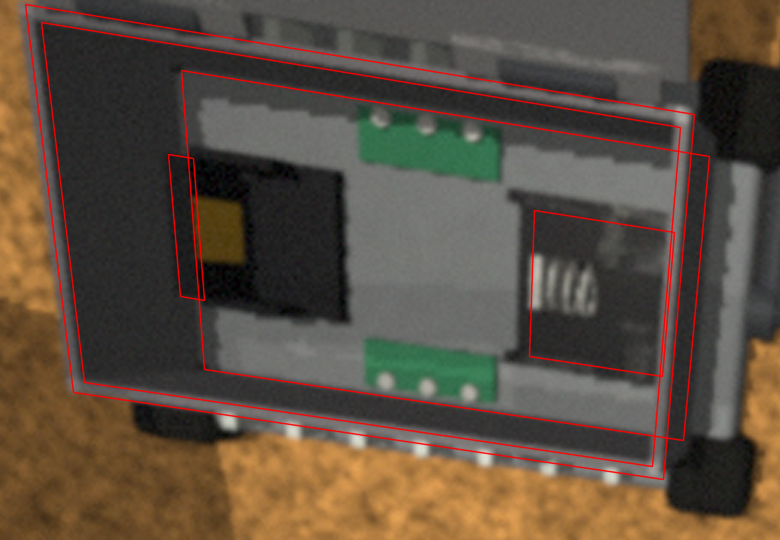

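```bash
sed -i 's/(237,152),(-a,b,z)/(222.5,157.5),(-a,b,z)/; s/(105,160),(-a,-b,z)/(101.5,157),(-a,-b,z)/' fit.py; python3 fit.py
python3 - <<'E'
from h import *
p=camera_params('wrist');M=np.array(p['mount']);K=np.array([[p['fx'],0,p['cx']],[0,p['fy'],p['cy']],[0,0,1.]])
def pr(P):return cv2.projectPoints((np.array(P)-M[:3,3])@M[:3,:3],np.zeros(3),np.zeros(3),K,np.array(p['dist_coeffs']))[0][:,0].round(1).tolist()
for d,y in [(.058,.073),(.055,.073),(.052,.073)]:
  print(d,pr([(d-.02,y,-.02),(d-.02,y,.02),(d+.02,y,-.02),(d-.02,y-.014,-.02),(d-.0185,y-.062,0)]))
im=cv2.imread('pics/w7.png');cv2.imwrite('pics/w7c.png',cv2.resize(im[110:300,250:400],None,fx=4,fy=3.15,interpolation=2))
E
```

```text
[0.4734 0.0952 2.9907] 171.3565950684166 28.78780347117172
[[-0.8, 0.3], [-3.2, -0.5], [-1.5, -0.1], [-1.2, -1.0], [-1.0, -2.0], [-1.2, -1.9], [-1.3, 0.1], [0.9, -0.4], [-1.1, 0.2], [-4.1, 0.5], [-0.7, -0.7], [-1.6, -0.1], [1.4, 2.5], [-2.0, 0.5], [-2.0, -1.7], [-0.6, 0.7], [2.1, 2.7]]
contact,spring,bay,bar27 [[0.4042, 0.1057, 0.048], [0.5199, 0.0882, 0.048], [0.4655, 0.0964, 0.048], [0.503, 0.29, 0.147]]
[ 4.7270e-01  9.5800e-02  2.9928e+00 -1.9000e-03] 171.47370869658576 26.877317385169448
[[0.1, -0.2], [-3.3, -1.7], [-1.6, 0.2], [-0.3, -0.5], [-0.9, -1.7], [-1.0, -1.6], [-1.0, 0.3], [1.0, -0.2], [-1.3, 0.6], [-4.3, 0.8], [-0.9, -0.3], [-1.1, -0.5], [1.8, 2.1], [-1.9, 0.7], [-2.1, -1.4], [-0.2, 0.8], [2.0, 2.1]]
contact,spring,bay,bar27 [[0.4035, 0.1062, 0.0461], [0.5192, 0.0888, 0.0461], [0.4648, 0.097, 0.0461], [0.5019, 0.2906, 0.1451]]
0.058 [[267.1, 127.7], [377.5, 127.7], [281.8, 120.5], [269.3, 165.8], [322.4, 273.6]]
0.055 [[265.5, 128.5], [379.1, 128.5], [281.0, 120.9], [267.9, 167.5], [322.4, 277.6]]
0.052 [[263.9, 129.3], [380.7, 129.3], [280.1, 121.3], [266.4, 169.3], [322.4, 281.7]]
```

View pics/w7c.png

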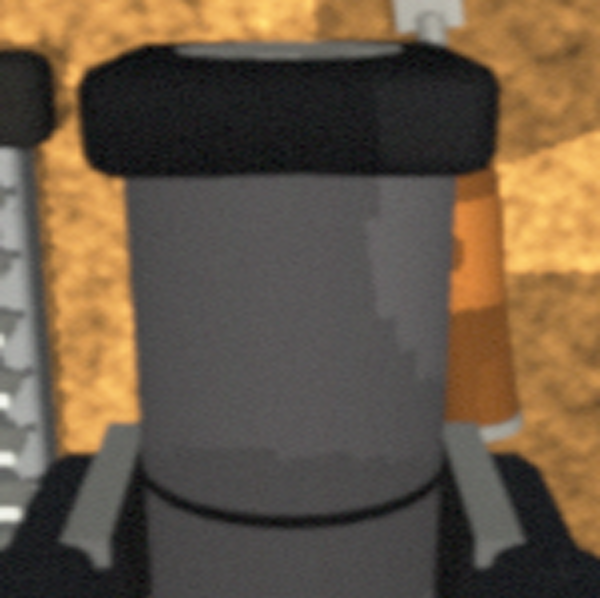

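```bash
cat >> h.py <<'E'
LP=[.4732,.0953,np.radians(171.4)]
def lgo(x,y,z,jaw=-98.6):
    from fit import L2W
    s=sense();c,sn=np.cos(LP[2]),np.sin(LP[2]);d=np.array(s['ee_pos'][:2])-LP[:2];print('lamp xy of TCP',np.round([c*d[0]+sn*d[1],-sn*d[0]+c*d[1]],4))
    go(L2W(LP,[(x,y,z)])[0],jaw)
E
python3 -c "
from h import *
lgo(.03,0,.2)"
```

```text
lamp xy of TCP [-0.0675  0.1504]
t 6.175 pos [ 0.5174 -0.0635  0.2769] jaw -97.99 cmd dx dy dz [  7.69  -9.58 -15.14] yaw 0.61 F [-0.9 -0.2 -3.3] w 0.0356 tilt [-0.  0. -1.]
```

>>> {"fn": "arm_command", "kwargs": {
  "plan": [
    {"dx": 0, "dy": -3, "dz": -5, "yaw": 0.6, "hand": 1},
    {"dx": 0, "dy": -6, "dz": -10, "yaw": 0.6, "hand": 1},
    {"dx": 2, "dy": -9.6, "dz": -15.1, "yaw": 0.6, "hand": 1},
    {"dx": 5, "dy": -9.6, "dz": -15.1, "yaw": 0.6, "hand": 1},
    {"dx": 7.7, "dy": -9.6, "dz": -15.1, "yaw": 0.6, "hand": 1}
  ]
}}

```text
time: 6.8
ee_pos: [0.443, 0.1004, 0.1994]
tool_rot: [0.536, 0.462, -0.535, 0.462]
wrist_force: [0.4, -0.1, -3.6]
grip_width: 0.0351
```

>>> {"fn": "arm_command", "kwargs": {
  "plan": [
    {"dx": 0, "dy": 0, "dz": 0, "yaw": 0, "hand": 1},
    {"dx": 0, "dy": 0, "dz": 0, "yaw": 0, "hand": 1}
  ]
}}

```text
time: 7.05
ee_pos: [0.444, 0.0994, 0.2007]
tool_rot: [0.536, 0.461, -0.536, 0.461]
wrist_force: [1.1, -0.2, -3.1]
grip_width: 0.035
```

Run:
```python
from h import *
import pickle
s=sense();im=camera('wrist');save('w8r.png',im);c=cam('wrist',s);pickle.dump(c,open('c8.pkl','wb'))
lgo(.03,0,.138)
k=3;big=cv2.resize(im,None,fx=k,fy=k,interpolation=2);wire(big,c,LP,BX+[(-.094,-.044,-.0225,.0225,.075)],k=k);save('w8.png',big[120:700,560:1360])
```

```text
lamp xy of TCP [0.0293 0.0003]
t 7.1 pos [0.4442 0.0994 0.2009] jaw -98.62 cmd dx dy dz [ 6.29 -0.08 -0.03] yaw -0.02 F [-0.1 -0.1 -3.8] w 0.0354 tilt [ 0.002  0.    -1.   ]
```

View pics/w8.png

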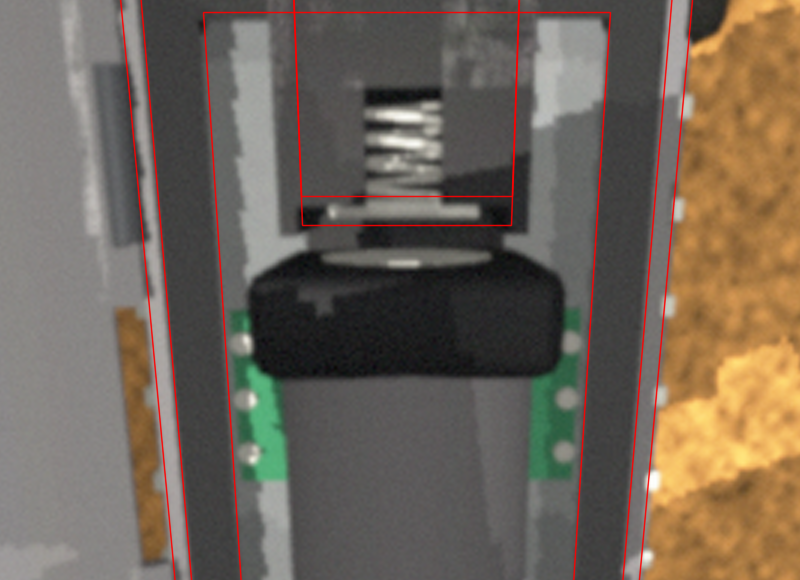

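Run:
```python
from h import *
from fit import L2W
import pickle
c=pickle.load(open('c8.pkl','rb'))
print((proj(c,L2W(LP,[(-.047,-.017,.065),(-.047,.017,.065),(-.044,-.0265,.075),(-.044,.0265,.075),(-.03,0,.028)]))*3-[560,120]).round(0).tolist())
```

```text
[[331.0, 209.0], [482.0, 209.0], [283.0, 225.0], [529.0, 225.0], [407.0, 270.0]]
```

The overlay fits the picture. The slot, the spring plate at crop (405,210) and the cap centre (406) all lie on one line. I lower over the contact wall.

>>> {"fn": "arm_command", "kwargs": {
  "plan": [
    {"dx": 3, "dy": 0, "dz": 0, "yaw": 0, "hand": 1},
    {"dx": 5.5, "dy": 0, "dz": 0, "yaw": 0, "hand": 1},
    {"dx": 6.5, "dy": 0, "dz": 0, "yaw": 0, "hand": 1},
    {"dx": 6.7, "dy": 0, "dz": 0, "yaw": 0, "hand": 1},
    {"dx": 6.7, "dy": 0, "dz": 0, "yaw": 0, "hand": 1}
  ]
}}

```text
time: 7.72
ee_pos: [0.444, 0.0994, 0.1337]
tool_rot: [0.537, 0.461, -0.536, 0.461]
wrist_force: [-0.1, 0.2, -2.8]
grip_width: 0.0355
```

Run:
```python
from h import *
save('w9.png',camera('wrist'));lgo(.0293,0,.1245)
save('sd9.png',cv2.resize(camera('side')[130:240,235:355],None,fx=5,fy=5,interpolation=2))
save('sc9.png',cv2.resize(camera('scene')[150:250,300:420],None,fx=5,fy=5,interpolation=2))
```

```text
lamp xy of TCP [0.0295 0.0002]
t 7.775 pos [0.444  0.0995 0.1337] jaw -98.6 cmd dx dy dz [ 0.92  0.02 -0.02] yaw -0.0 F [-0.6 -0.3 -3.5] w 0.0351 tilt [ 0.001  0.    -1.   ]
```

View pics/w9.png

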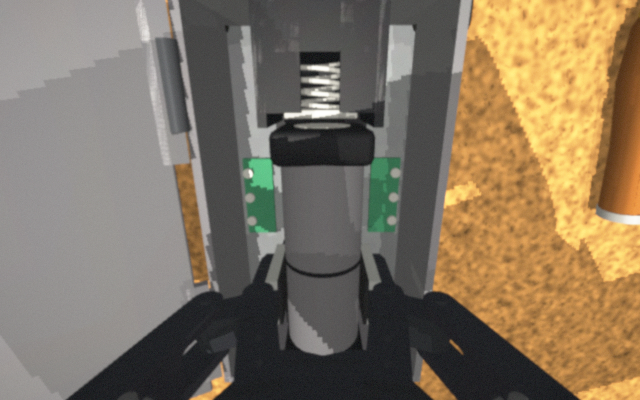

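View pics/sd9.png

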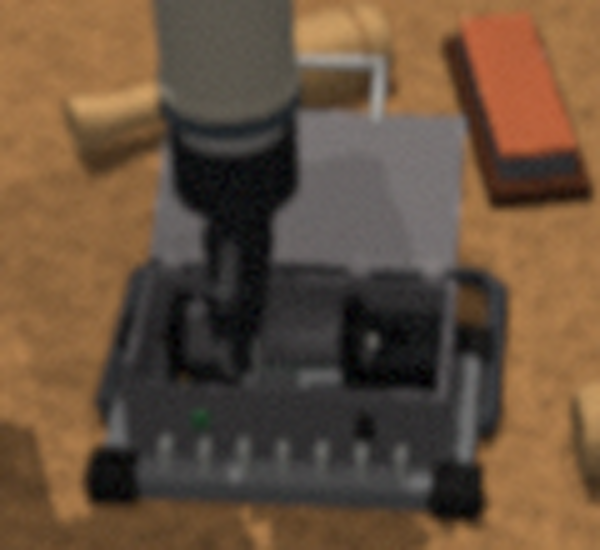

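View pics/sc9.png

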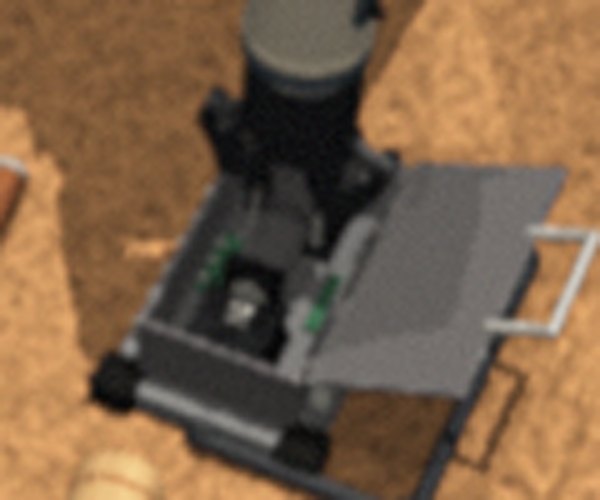

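>>> {"fn": "arm_command", "kwargs": {
  "plan": [
    {"dx": 0.2, "dy": 0, "dz": 0, "yaw": 0, "hand": 1},
    {"dx": 0.4, "dy": 0, "dz": 0, "yaw": 0, "hand": 1},
    {"dx": 0.6, "dy": 0, "dz": 0, "yaw": 0, "hand": 1},
    {"dx": 0.6, "dy": 0, "dz": 0, "yaw": 0, "hand": 1}
  ]
}}

```text
time: 8.38
ee_pos: [0.4454, 0.0994, 0.1278]
tool_rot: [0.537, 0.46, -0.535, 0.462]
wrist_force: [4.6, -4.6, 6.5]
grip_width: 0.0351
```

>>> {"fn": "arm_command", "kwargs": {
  "plan": [
    {"dx": 0.2, "dy": 0, "dz": 0, "yaw": 0, "hand": 1},
    {"dx": 0.4, "dy": 0, "dz": 0, "yaw": 0, "hand": 1},
    {"dx": 0.4, "dy": 0, "dz": 0, "yaw": 0, "hand": 1}
  ]
}}

```text
time: 8.75
ee_pos: [0.4463, 0.0996, 0.1242]
tool_rot: [0.538, 0.46, -0.534, 0.462]
wrist_force: [6.0, -3.3, 7.6]
grip_width: 0.0355
```

Run:
```python
from h import *
save('w10.png',camera('wrist'));lgo(.0124,0,.1235);print(sense()['moment'])
save('sd10.png',cv2.resize(camera('side')[130:240,235:355],None,fx=5,fy=5,interpolation=2))
```

```text
lamp xy of TCP [ 0.0272 -0.0002]
t 8.8 pos [0.4463 0.0996 0.1243] jaw -98.57 cmd dx dy dz [0.08 1.48 0.02] yaw 0.03 F [ 6.2 -4.1  7.4] w 0.0347 tilt [ 0.006  0.001 -1.   ]
[-0.51753371 -0.60223427  0.06778971]
```

View pics/w10.png

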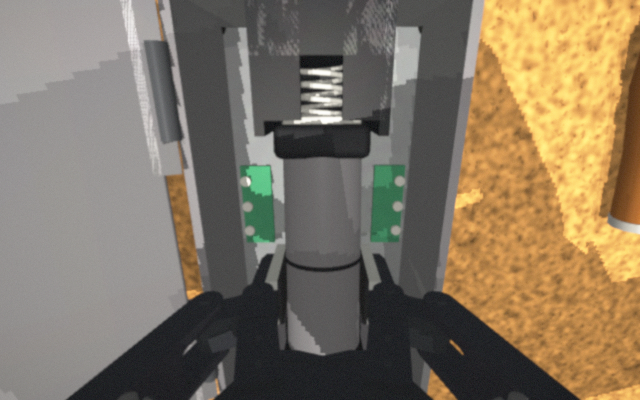

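View pics/sd10.png

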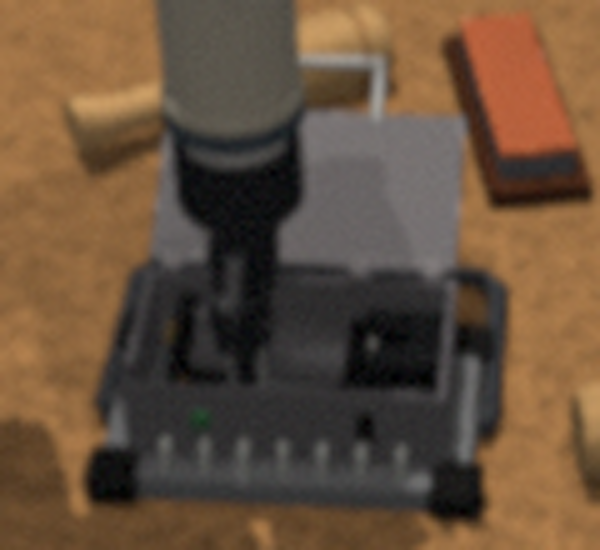

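>>> {"fn": "arm_command", "kwargs": {
  "plan": [
    {"dx": 0.1, "dy": 0.3, "dz": 0, "yaw": 0, "hand": 1},
    {"dx": 0.15, "dy": 0.6, "dz": 0, "yaw": 0, "hand": 1},
    {"dx": 0.15, "dy": 0.9, "dz": 0, "yaw": 0, "hand": 1},
    {"dx": 0.15, "dy": 0.9, "dz": 0, "yaw": 0, "hand": 1}
  ]
}}

```text
time: 9.35
ee_pos: [0.4512, 0.0982, 0.1215]
tool_rot: [-0.535, -0.462, 0.537, -0.46]
wrist_force: [-5.5, 1.9, 7.3]
grip_width: 0.0351
```

Run:
```python
from h import *
im=camera('wrist');save('w11.png',cv2.resize(im[20:320,170:480],None,fx=2.5,fy=2,interpolation=2));lgo(.0124,0,.1235);print(sense()['moment'])
```

```text
lamp xy of TCP [0.0222 0.0004]
t 9.4 pos [0.4512 0.0982 0.1215] jaw -98.6 cmd dx dy dz [-0.2   0.98 -0.04] yaw -0.0 F [-5.7  1.7  7.4] w 0.035 tilt [-0.003  0.    -1.   ]
[0.4856267  1.14096253 0.19797989]
```

View pics/w11.png

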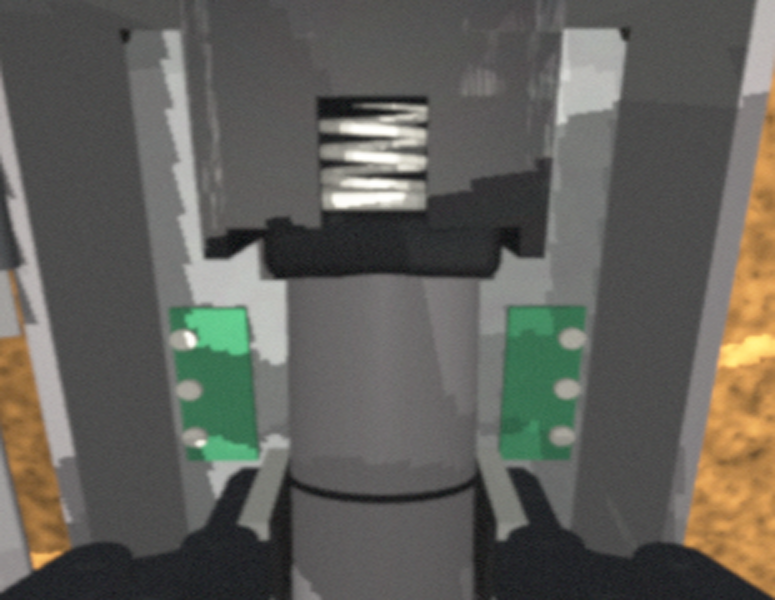

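>>> {"fn": "arm_command", "kwargs": {
  "plan": [
    {"dx": 0, "dy": 0.3, "dz": 0, "yaw": 0, "hand": 1},
    {"dx": 0, "dy": 0.6, "dz": 0, "yaw": 0, "hand": 1},
    {"dx": 0, "dy": 0.9, "dz": 0, "yaw": 0, "hand": 1},
    {"dx": 0, "dy": 1.0, "dz": 0, "yaw": 0, "hand": 1},
    {"dx": 0, "dy": 1.0, "dz": 0, "yaw": 0, "hand": 1}
  ]
}}

```text
time: 10.02
ee_pos: [0.4596, 0.0965, 0.1204]
tool_rot: [-0.534, -0.462, 0.538, -0.46]
wrist_force: [-6.5, 4.4, -2.6]
grip_width: 0.0351
```

Run:
```python
from h import *
im=camera('wrist');save('w12.png',cv2.resize(im[20:320,170:480],None,fx=2.5,fy=2,interpolation=2));lgo(.0124,0,.1235);print(sense()['moment'])
save('sd12.png',cv2.resize(camera('side')[130:240,235:355],None,fx=5,fy=5,interpolation=2))
```

```text
lamp xy of TCP [0.0136 0.0008]
t 10.075 pos [0.4596 0.0966 0.1205] jaw -98.59 cmd dx dy dz [-0.3   0.12 -0.08] yaw 0.01 F [-6.4  3.4 -3.3] w 0.0352 tilt [-0.006 -0.    -1.   ]
[0.59719602 1.12276169 0.25916649]
```

View pics/w12.png

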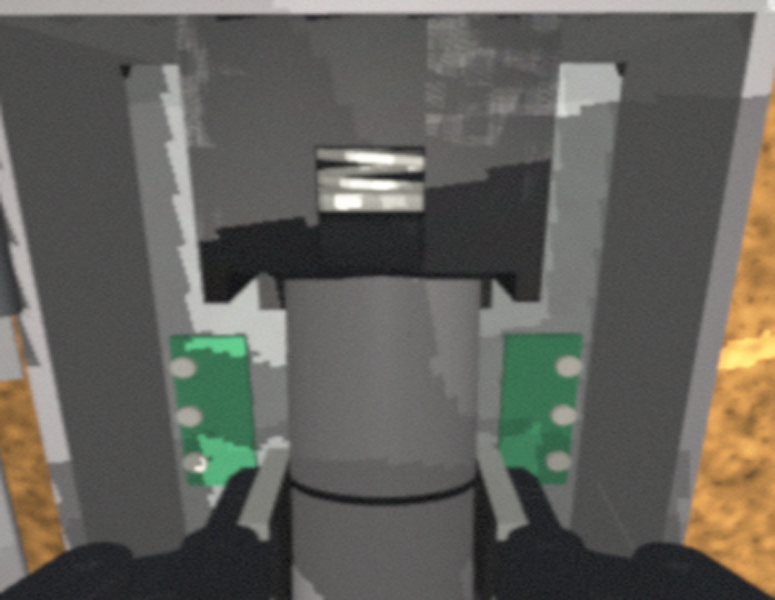

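View pics/sd12.png

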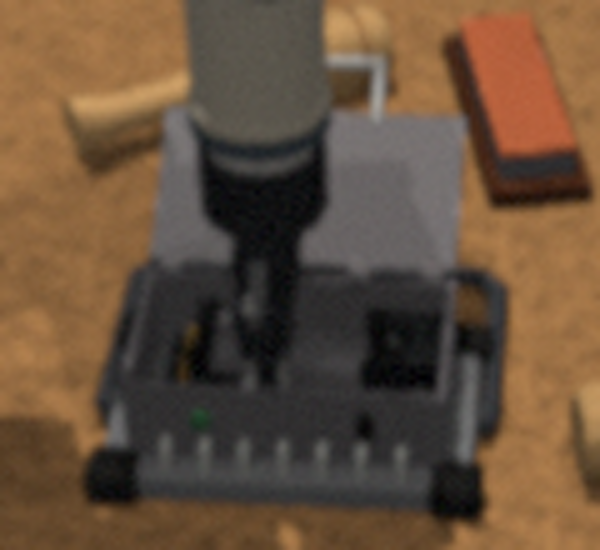

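The pack is off the wall top (Fz dropped to about -3 N) and the cap is under the hood. Next I tip it down.

>>> {"fn": "arm_command", "kwargs": {
  "plan": [
    {"dx": 0.3, "dy": 0.1, "dz": 0, "yaw": 0, "hand": 1},
    {"dx": 0.6, "dy": 0.1, "dz": 0, "yaw": 0, "hand": 1},
    {"dx": 0.9, "dy": 0.1, "dz": 0, "yaw": 0, "hand": 1},
    {"dx": 1.1, "dy": 0.1, "dz": 0, "yaw": 0, "hand": 1},
    {"dx": 1.1, "dy": 0.1, "dz": 0, "yaw": 0, "hand": 1}
  ]
}}

```text
time: 10.75
ee_pos: [0.4598, 0.0962, 0.1095]
tool_rot: [-0.534, -0.463, 0.538, -0.46]
wrist_force: [-10.7, 4.1, 3.6]
grip_width: 0.0354
```

Run:
```python
from h import *
im=camera('wrist');save('w13.png',cv2.resize(im[20:320,170:480],None,fx=2.5,fy=2,interpolation=2));lgo(.0124,0,.106);print(sense()['moment'])
save('sd13.png',cv2.resize(camera('side')[130:240,235:355],None,fx=5,fy=5,interpolation=2))
```

```text
lamp xy of TCP [0.0134 0.0011]
t 10.8 pos [0.4598 0.0962 0.1096] jaw -98.6 cmd dx dy dz [ 0.36  0.1  -0.11] yaw -0.0 F [-11.6   2.3   4.1] w 0.0351 tilt [-0.007 -0.001 -1.   ]
[0.45572646 1.37916034 0.1345119 ]
```

View pics/w13.png

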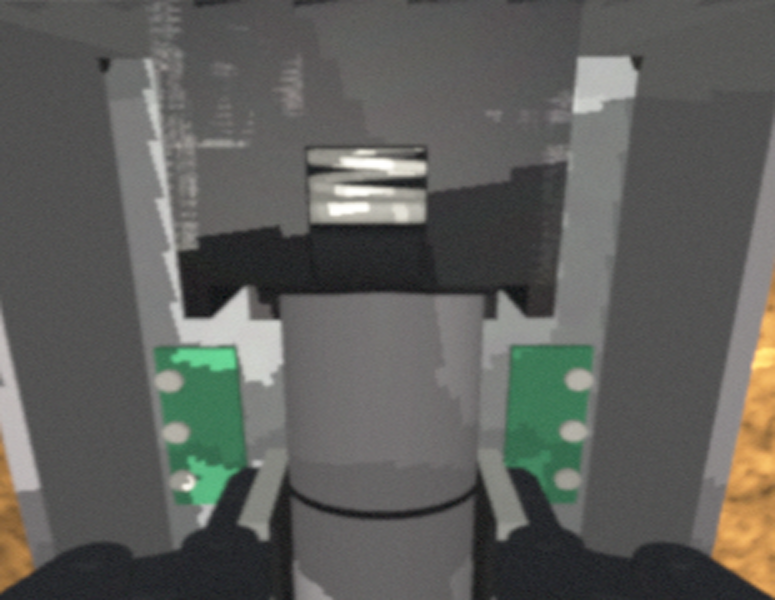

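View pics/sd13.png

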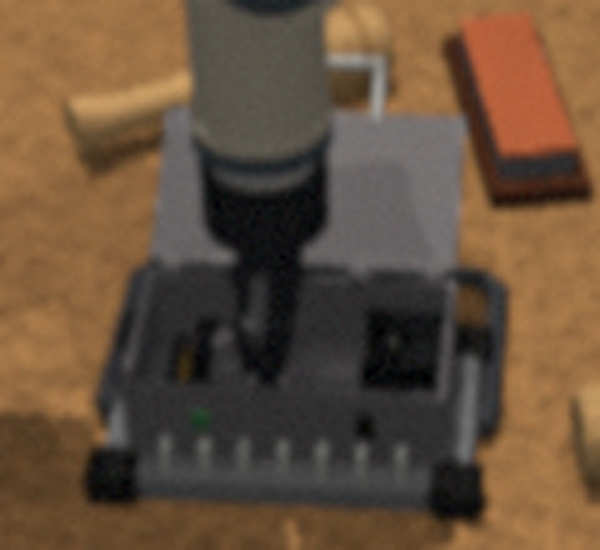

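>>> {"fn": "arm_command", "kwargs": {
  "plan": [
    {"dx": 0.15, "dy": 0, "dz": 0, "yaw": 0, "hand": 1},
    {"dx": 0.3, "dy": 0, "dz": 0, "yaw": 0, "hand": 1},
    {"dx": 0.4, "dy": 0, "dz": 0, "yaw": 0, "hand": 1},
    {"dx": 0.4, "dy": 0, "dz": 0, "yaw": 0, "hand": 1}
  ]
}}

```text
time: 11.35
ee_pos: [0.4596, 0.0962, 0.1056]
tool_rot: [-0.534, -0.463, 0.538, -0.46]
wrist_force: [-12.6, 3.1, 5.0]
grip_width: 0.0353
```

Run:
```python
from h import *
im=camera('wrist');save('w14.png',cv2.resize(im[20:320,170:480],None,fx=2.5,fy=2,interpolation=2));lgo(.0124,0,.106);print(sense()['moment'])
save('sd14.png',cv2.resize(camera('side')[130:240,235:355],None,fx=5,fy=5,interpolation=2))
```

```text
lamp xy of TCP [0.0135 0.0012]
t 11.4 pos [0.4597 0.0962 0.1056] jaw -98.6 cmd dx dy dz [-0.04  0.11 -0.12] yaw -0.0 F [-12.5   3.9   5.7] w 0.0352 tilt [-0.007 -0.001 -1.   ]
[0.36655014 1.37481231 0.18105564]
```

View pics/sd14.png

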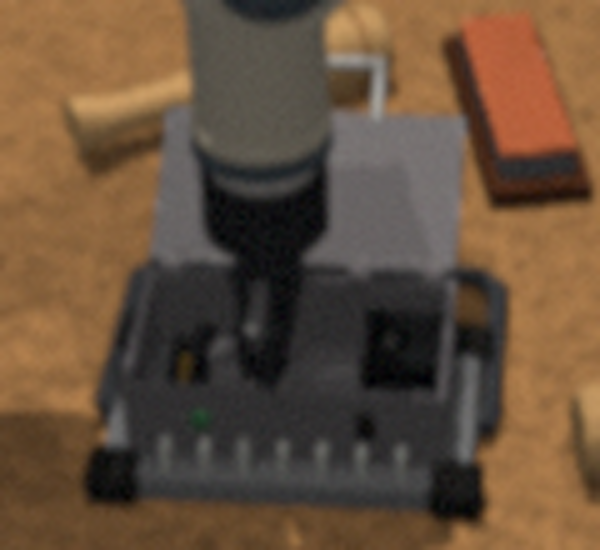

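>>> {"fn": "arm_command", "kwargs": {
  "plan": [
    {"dx": 0.1, "dy": 0, "dz": 0, "yaw": 0, "hand": 1},
    {"dx": 0.2, "dy": 0, "dz": 0, "yaw": 0, "hand": 1},
    {"dx": 0.2, "dy": 0, "dz": 0, "yaw": 0, "hand": 1}
  ]
}}

```text
time: 11.82
ee_pos: [0.4598, 0.0962, 0.1049]
tool_rot: [-0.534, -0.463, 0.538, -0.46]
wrist_force: [-17.3, 1.5, 27.3]
grip_width: 0.0353
```

Run:
```python
from h import *
from fit import L2W
s=sense();c=cam('wrist',s)
im=camera('wrist');k=2.5;big=cv2.resize(im,None,fx=k,fy=k,interpolation=2)
save('w15.png',big[50:650,425:1200]);lgo(.0124,0,.106);print(s['moment'])
im=camera('side');cd=cam('side');k=6;big=cv2.resize(im,None,fx=k,fy=k,interpolation=2)
save('sd15.png',big[6*160:6*225,6*245:6*345])
# predicted pack if level
x=.0135-.011
for nm,C in (('lvl',x),):
    print((proj(cd,L2W(LP,[(C+.059,.02,.068),(C+.059,-.02,.068),(C+.045,.02,.068),(.07,.0225,.054),(.07,-.0225,.054)]))*6-[6*245,6*160]).round(0).tolist())
```

```text
lamp xy of TCP [0.0133 0.0012]
t 11.875 pos [0.4598 0.0962 0.1049] jaw -98.59 cmd dx dy dz [-0.11  0.09 -0.12] yaw 0.01 F [-17.5   0.5  27.1] w 0.0351 tilt [-0.007 -0.001 -1.   ]
[0.13646117 2.34615348 0.20644038]
[[165.0, 249.0], [176.0, 199.0], [192.0, 250.0], [150.0, 272.0], [163.0, 216.0]]
```

View pics/sd15.png

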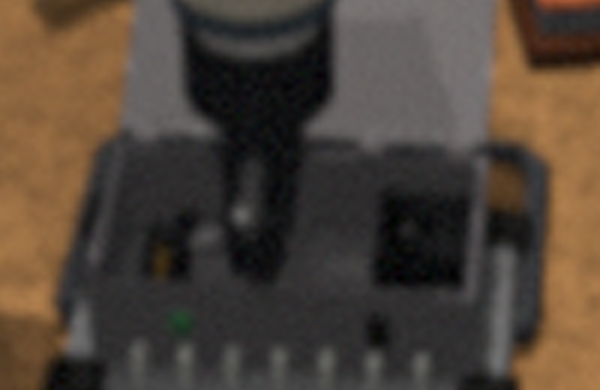

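View pics/w15.png

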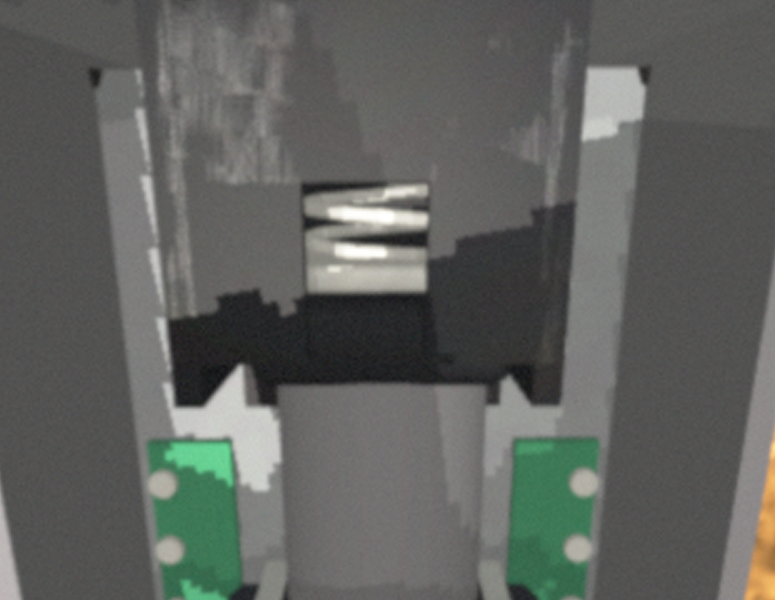

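The force jump to 27 N at the expected height means the pack is bottomed. I ease it back so the spring seats the button on the fixed contact.

>>> {"fn": "arm_command", "kwargs": {
  "plan": [
    {"dx": -0.1, "dy": -0.2, "dz": 0, "yaw": 0, "hand": 1},
    {"dx": -0.15, "dy": -0.4, "dz": -0.05, "yaw": 0, "hand": 1},
    {"dx": -0.15, "dy": -0.6, "dz": -0.1, "yaw": 0, "hand": 1},
    {"dx": -0.15, "dy": -0.7, "dz": -0.1, "yaw": 0, "hand": 1}
  ]
}}

```text
time: 12.42
ee_pos: [0.4558, 0.098, 0.1056]
tool_rot: [-0.536, -0.461, 0.536, -0.461]
wrist_force: [0.3, -5.7, -5.7]
grip_width: 0.035
```

Run:
```python
from h import *
lgo(.019,0,.106);print(sense()['moment'])
```

```text
lamp xy of TCP [ 0.0176 -0.0001]
t 12.425 pos [0.4558 0.098  0.1056] jaw -98.57 cmd dx dy dz [-0.04 -0.14  0.01] yaw 0.03 F [ 0.3 -5.7 -5.7] w 0.035 tilt [-0.001 -0.001 -1.   ]
[-0.87266666 -0.17886766 -0.05728893]
```

>>> {"fn": "arm_command", "kwargs": {
  "plan": [
    {"dx": 0, "dy": 0, "dz": 0, "yaw": 0, "hand": 0},
    {"dx": 0, "dy": 0, "dz": 0, "yaw": 0, "hand": -0.15},
    {"dx": 0, "dy": 0, "dz": 0, "yaw": 0, "hand": -0.2},
    {"dx": 0, "dy": 0, "dz": 0, "yaw": 0, "hand": -0.2}
  ]
}}

```text
time: 12.92
ee_pos: [0.4566, 0.0985, 0.106]
tool_rot: [0.536, 0.461, -0.536, 0.461]
wrist_force: [-0.3, -0.5, 0.5]
grip_width: 0.0511
```

Run:
```python
from h import *
im=camera('wrist');save('w16.png',im);lgo(.019,0,.106);print(sense()['moment'])
```

```text
lamp xy of TCP [ 0.017  -0.0007]
t 12.975 pos [0.4565 0.0985 0.106 ] jaw -98.6 cmd dx dy dz [-0.   -0.2   0.07] yaw 0.0 F [-0.4 -0.1  0.3] w 0.0511 tilt [ 0.  0. -1.]
[ 0.06391999 -0.02748482 -0.00093288]
```

View pics/w16.png

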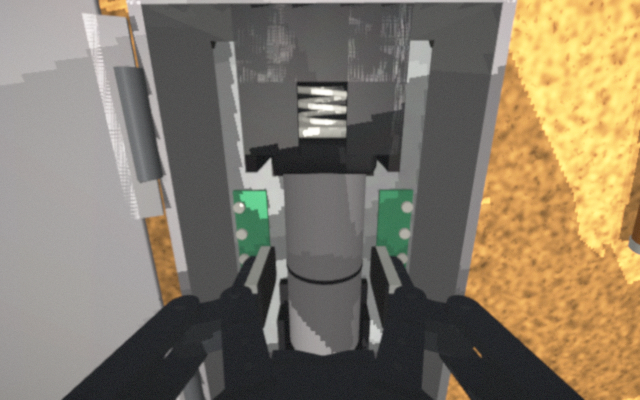

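>>> {"fn": "arm_command", "kwargs": {
  "plan": [
    {"dx": -1.5, "dy": 0, "dz": 0, "yaw": 0, "hand": -0.2},
    {"dx": -5, "dy": 0, "dz": 0, "yaw": 0, "hand": -0.2},
    {"dx": -9, "dy": 2, "dz": 0, "yaw": 0, "hand": -0.2},
    {"dx": -14, "dy": 4, "dz": 0, "yaw": 0, "hand": -0.2},
    {"dx": -16, "dy": 4, "dz": 0, "yaw": 0, "hand": -0.2}
  ]
}}

```text
time: 13.6
ee_pos: [0.4982, 0.0925, 0.2702]
tool_rot: [0.538, 0.46, -0.534, 0.462]
wrist_force: [0.1, -0.2, -0.5]
grip_width: 0.0514
```

>>> {"fn": "arm_command", "kwargs": {
  "plan": [
    {"dx": 0, "dy": 0, "dz": 0, "yaw": 0, "hand": -0.2},
    {"dx": 0, "dy": 0, "dz": 0, "yaw": 0, "hand": -0.2}
  ]
}}

```text
time: 13.85
ee_pos: [0.4952, 0.0924, 0.2654]
tool_rot: [-0.536, -0.461, 0.536, -0.461]
wrist_force: [0.3, -0.1, -0.2]
grip_width: 0.0511
```

```bash
cat >> h.py <<'E'
def packwire(im,c,C,k,off):
    from fit import L2W
    x=C
    L=[]
    for x0,x1 in ((x-.062,x-.048),(x+.045,x+.059)):
        for z in (.068,.028):
            L.append([(x0,-.02,z),(x1,-.02,z),(x1,.02,z),(x0,.02,z)])
    for q in L:
        cv2.polylines(im,[np.int32(np.round(proj(c,L2W(LP,q))*k-off))],True,(255,0,0),1,cv2.LINE_AA)
E
python3 - <<'E'
from h import *
lgo(.019,0,.106)
for n,(r0,r1,q0,q1,k) in dict(wrist=(100,350,180,470,2.7),side=(140,240,235,355,6),scene=(155,255,310,420,6)).items():
    c=cam(n);im=camera(n)[r0:r1,q0:q1];big=cv2.resize(im,None,fx=k,fy=k,interpolation=2);save(n+'17.png',big)
    packwire(big,c,.008,k,np.array([q0*k,r0*k]));save(n+'17o.png',big)
E
```

```text
lamp xy of TCP [-0.0222 -0.0004]
t 13.85 pos [0.4952 0.0924 0.2654] jaw -98.59 cmd dx dy dz [15.95 -4.1   0.03] yaw 0.01 F [ 0.3 -0.1 -0.2] w 0.0511 tilt [-0.001 -0.    -1.   ]
```

View pics/wrist17o.png

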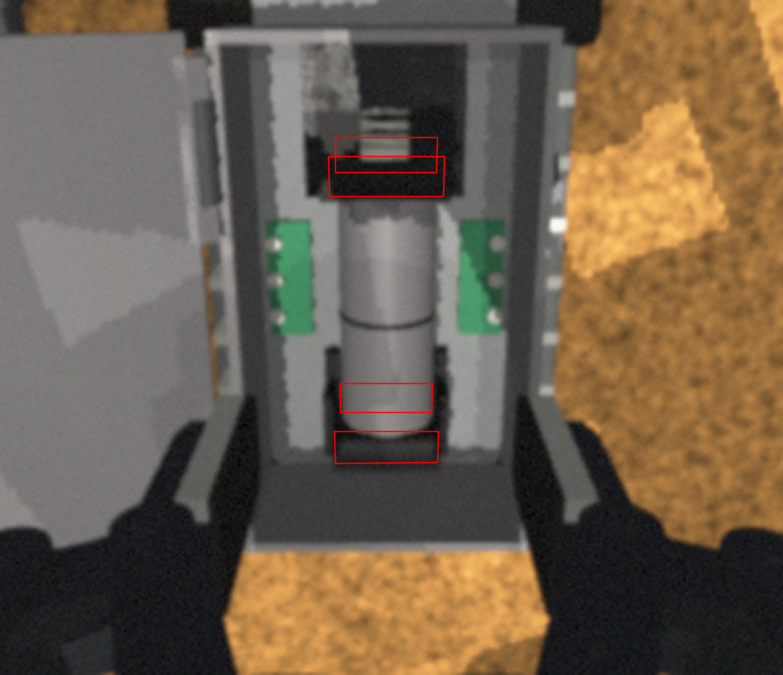

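View pics/side17o.png

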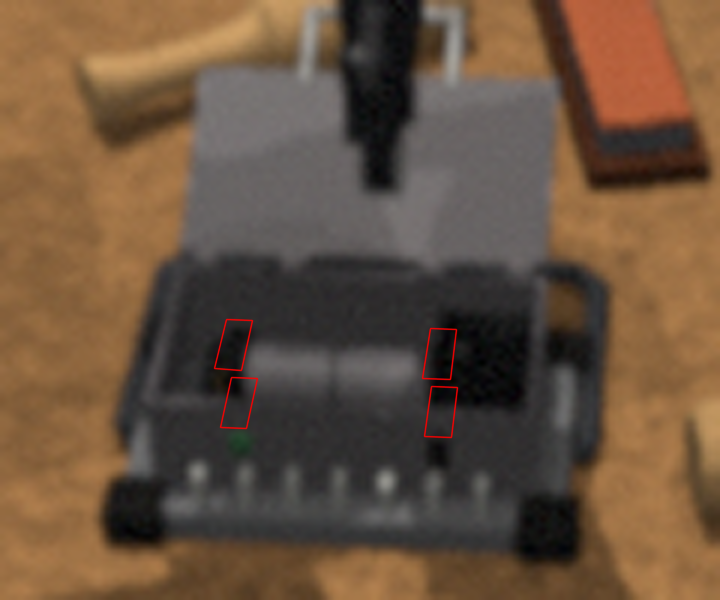

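View pics/scene17o.png

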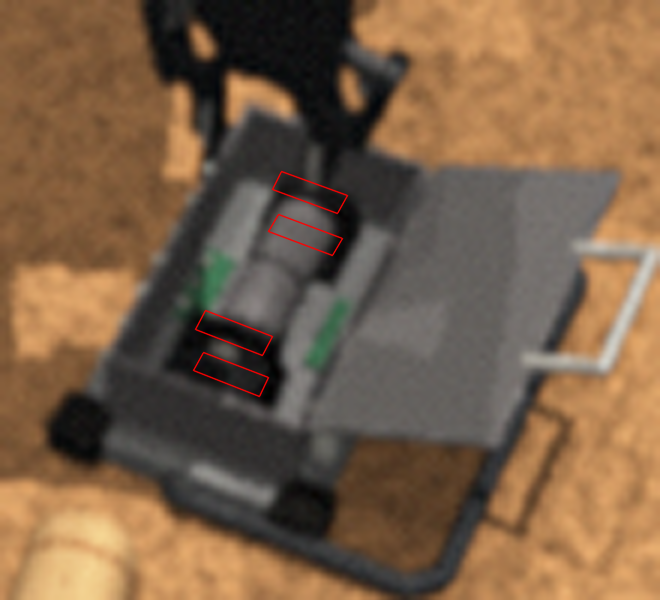

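The level, seated model matches all three views. I check the height by touching the button end lightly with closed fingertips.

```bash
python3 -c "
from h import *
lgo(.052,0,.146)"
```

```text
lamp xy of TCP [-0.0222 -0.0004]
t 14.0 pos [0.4952 0.0924 0.2648] jaw -98.59 cmd dx dy dz [11.9  -7.39  0.03] yaw 0.01 F [ 0.3  0.1 -0.6] w 0.0509 tilt [-0.002 -0.    -1.   ]
```

>>> {"fn": "arm_command", "kwargs": {
  "plan": [
    {"dx": 0, "dy": -3.5, "dz": 0, "yaw": 0, "hand": 1},
    {"dx": 2, "dy": -7.4, "dz": 0, "yaw": 0, "hand": 1},
    {"dx": 6, "dy": -7.4, "dz": 0, "yaw": 0, "hand": 1},
    {"dx": 10, "dy": -7.4, "dz": 0, "yaw": 0, "hand": 1},
    {"dx": 11.7, "dy": -7.4, "dz": 0, "yaw": 0, "hand": 1}
  ]
}}

```text
time: 14.62
ee_pos: [0.4211, 0.1032, 0.1464]
tool_rot: [-0.535, -0.462, 0.537, -0.461]
wrist_force: [-0.6, -0.0, 0.1]
grip_width: -0.0
```

>>> {"fn": "arm_command", "kwargs": {
  "plan": [
    {"dx": 0.2, "dy": 0, "dz": 0, "yaw": 0, "hand": 1},
    {"dx": 0.4, "dy": 0, "dz": 0, "yaw": 0, "hand": 1},
    {"dx": 0.5, "dy": 0, "dz": 0, "yaw": 0, "hand": 1}
  ]
}}

```text
time: 15.0
ee_pos: [0.4232, 0.1036, 0.1444]
tool_rot: [0.536, 0.461, -0.536, 0.461]
wrist_force: [0.2, 0.7, 0.4]
grip_width: 0.0004
```

```bash
python3 -c "
from h import *
lgo(.052,0,.141)"
```

```text
lamp xy of TCP [ 0.0507 -0.0008]
t 15.0 pos [0.4232 0.1036 0.1444] jaw -98.6 cmd dx dy dz [ 0.34 -0.13  0.08] yaw -0.0 F [0.2 0.7 0.4] w 0.0004 tilt [ 0.001  0.    -1.   ]
```

>>> {"fn": "arm_command", "kwargs": {
  "plan": [
    {"dx": 0.2, "dy": 0, "dz": 0, "yaw": 0, "hand": 1},
    {"dx": 0.3, "dy": 0, "dz": 0, "yaw": 0, "hand": 1},
    {"dx": 0.4, "dy": 0, "dz": 0, "yaw": 0, "hand": 1}
  ]
}}

```text
time: 15.38
ee_pos: [0.4229, 0.1035, 0.1404]
tool_rot: [0.536, 0.461, -0.536, 0.461]
wrist_force: [-3.7, -1.1, 20.1]
grip_width: 0.0003
```

>>> {"fn": "arm_command", "kwargs": {
  "plan": [
    {"dx": 0.05, "dy": 0, "dz": 0, "yaw": 0, "hand": 1},
    {"dx": 0.1, "dy": 0, "dz": 0, "yaw": 0, "hand": 1}
  ]
}}

```text
time: 15.62
ee_pos: [0.423, 0.1036, 0.1402]
tool_rot: [0.536, 0.461, -0.536, 0.461]
wrist_force: [-7.8, -1.9, 30.0]
grip_width: 0.0003
```

Contact came at a TCP height of about 0.141 m. That puts the cap top at 68 mm, so the pack is level and fully home. I retract and go above the hatch bar.

>>> {"fn": "arm_command", "kwargs": {
  "plan": [
    {"dx": -3, "dy": 0, "dz": 0, "yaw": 0, "hand": 1},
    {"dx": -8, "dy": 0, "dz": 0, "yaw": 0, "hand": 1},
    {"dx": -12.5, "dy": 2, "dz": -3, "yaw": 0, "hand": 1},
    {"dx": -14, "dy": 4, "dz": -8, "yaw": 0, "hand": 0.43},
    {"dx": -14, "dy": 5, "dz": -13, "yaw": 0, "hand": 0.43}
  ]
}}

```text
time: 16.25
ee_pos: [0.4935, 0.2261, 0.281]
tool_rot: [0.538, 0.46, -0.535, 0.461]
wrist_force: [0.6, 0.6, -0.8]
grip_width: 0.0243
```

>>> {"fn": "arm_command", "kwargs": {
  "plan": [
    {"dx": 0, "dy": 0, "dz": 0, "yaw": 0, "hand": 0.43},
    {"dx": 0, "dy": 0, "dz": 0, "yaw": 0, "hand": 0.43}
  ]
}}

```text
time: 16.5
ee_pos: [0.491, 0.2243, 0.2784]
tool_rot: [-0.535, -0.461, 0.536, -0.461]
wrist_force: [-0.7, -0.4, -1.1]
grip_width: 0.0247
```

Run:
```python
from h import *
from fit import L2W
s=sense();c=cam('wrist',s);im=camera('wrist');save('w18.png',im);lgo(0,-.197,.26)
for n in ('wrist','scene','side'):
    cc=c if n=='wrist' else cam(n)
    if n!='wrist': camera(n)
    for o in tip_of('hatch_pull',n)[:2]: print(n,np.round(o['uv'],1),round(o['score'],2))
    print(' pred',proj(cc,L2W(LP,[(0,-.197,.147),(.04,-.197,.147),(-.04,-.197,.147)])).round(1).tolist())
```

```text
lamp xy of TCP [ 0.0017 -0.1297]
t 16.55 pos [0.491  0.2238 0.2784] jaw -98.6 cmd dx dy dz [ 1.83  0.17 -6.73] yaw -0.0 F [ 0.3 -0.6  0.4] w 0.0243 tilt [-0.001 -0.001 -1.   ]
wrist [228.4 218.5] 0.85
 pred [[232.6, 214.7], [237.6, 261.9], [226.9, 161.5]]
scene [411.7 202.5] 0.83
scene [365.2 190.6] 0.7
 pred [[414.0, 206.7], [418.2, 197.4], [409.7, 216.4]]
side [297.3 141.8] 0.96
 pred [[299.0, 141.5], [287.0, 141.1], [311.1, 141.9]]
```

View pics/w18.png

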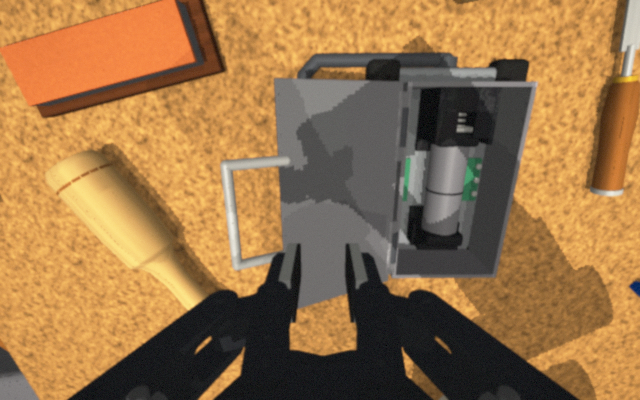

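The bar runs from (227,165) to (237,265), with its middle at (232,215). That agrees with the predicted (232.6,214.7). I go over it and down.

>>> {"fn": "arm_command", "kwargs": {
  "plan": [
    {"dx": 0, "dy": 0.2, "dz": -4, "yaw": 0, "hand": 0.43},
    {"dx": 1, "dy": 0.2, "dz": -6.7, "yaw": 0, "hand": 0.43},
    {"dx": 2, "dy": 0.2, "dz": -6.7, "yaw": 0, "hand": 0.43},
    {"dx": 4, "dy": 0.2, "dz": -6.7, "yaw": 0, "hand": 0.43},
    {"dx": 4.5, "dy": 0.2, "dz": -6.7, "yaw": 0, "hand": 0.43}
  ]
}}

```text
time: 17.42
ee_pos: [0.5025, 0.2895, 0.2319]
tool_rot: [-0.535, -0.461, 0.537, -0.461]
wrist_force: [-0.2, 0.3, -0.5]
grip_width: 0.0244
```

Run:
```python
from h import *
im=camera('wrist');save('w19.png',im[100:400,120:520]);lgo(0,-.197,.201)
save('sd19.png',cv2.resize(camera('side')[110:190,255:345],None,fx=7,fy=7,interpolation=2))
```

```text
lamp xy of TCP [-0.0002 -0.1965]
t 17.475 pos [0.5028 0.2896 0.2321] jaw -98.6 cmd dx dy dz [ 3.11 -0.01 -0.05] yaw -0.0 F [-0.8  0.4  0.2] w 0.0244 tilt [-0.003 -0.002 -1.   ]
```

View pics/w19.png

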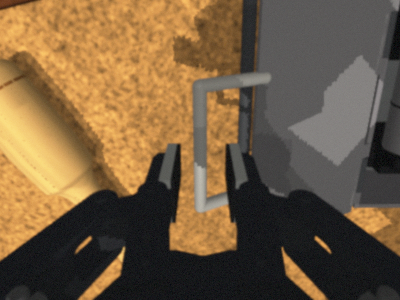

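>>> {"fn": "arm_command", "kwargs": {
  "plan": [
    {"dx": 1.5, "dy": 0, "dz": 0, "yaw": 0, "hand": 0.43},
    {"dx": 3.0, "dy": 0, "dz": 0, "yaw": 0, "hand": 0.43},
    {"dx": 3.1, "dy": 0, "dz": 0, "yaw": 0, "hand": 0.43},
    {"dx": 3.1, "dy": 0, "dz": 0, "yaw": 0, "hand": 1},
    {"dx": 3.1, "dy": 0, "dz": 0, "yaw": 0, "hand": 1}
  ]
}}

```text
time: 18.15
ee_pos: [0.5036, 0.2907, 0.2031]
tool_rot: [0.536, 0.461, -0.536, 0.461]
wrist_force: [-0.8, 2.0, -0.5]
grip_width: 0.0057
```

>>> {"fn": "arm_command", "kwargs": {
  "plan": [
    {"dx": 0, "dy": 0, "dz": 0, "yaw": 0, "hand": 1},
    {"dx": 0, "dy": 0, "dz": 0, "yaw": 0, "hand": 1}
  ]
}}

```text
time: 18.4
ee_pos: [0.5036, 0.2907, 0.2031]
tool_rot: [0.536, 0.461, -0.536, 0.461]
wrist_force: [-0.9, 2.3, 0.6]
grip_width: 0.0054
```

Run:
```python
from h import *
im=camera('wrist');save('w20.png',im[100:400,120:520]);lgo(0,-.197,.201)
save('sd20.png',cv2.resize(camera('side')[110:190,255:345],None,fx=7,fy=7,interpolation=2))
```

```text
lamp xy of TCP [-0.0009 -0.1978]
t 18.45 pos [0.5037 0.2907 0.2031] jaw -98.6 cmd dx dy dz [ 0.21 -0.09  0.08] yaw 0.0 F [-1.1  1.4  0.6] w 0.0056 tilt [ 0.  0. -1.]
```

View pics/w20.png

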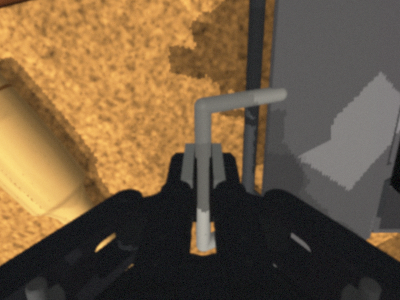

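View pics/sd20.png

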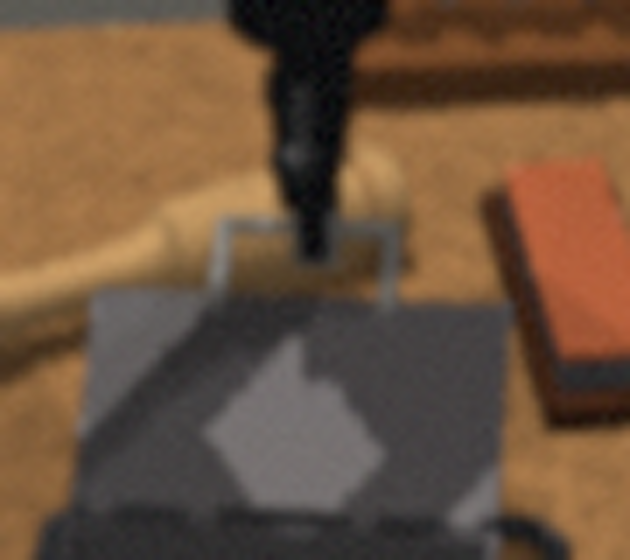

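>>> {"fn": "arm_command", "kwargs": {
  "plan": [
    {"dx": -2.01, "dy": 0, "dz": 1.14, "yaw": 0, "hand": 1},
    {"dx": -3.82, "dy": 0, "dz": 2.56, "yaw": 0, "hand": 1},
    {"dx": -5.4, "dy": 0, "dz": 4.25, "yaw": 0, "hand": 1},
    {"dx": -6.71, "dy": 0, "dz": 6.15, "yaw": 0, "hand": 1},
    {"dx": -7.73, "dy": 0, "dz": 8.22, "yaw": 0, "hand": 1}
  ]
}}

```text
time: 19.12
ee_pos: [0.4915, 0.209, 0.2824]
tool_rot: [0.537, 0.461, -0.535, 0.461]
wrist_force: [1.5, 3.0, 2.5]
grip_width: 0.0053
```

Run:
```python
from h import *
lgo(0,-.115,.281)
save('sd21.png',cv2.resize(camera('side')[80:240,225:385],None,fx=3.7,fy=3.7,interpolation=2))
```

```text
lamp xy of TCP [-0.0011 -0.1151]
t 19.125 pos [0.4915 0.209  0.2824] jaw -98.62 cmd dx dy dz [ 0.14 -0.11  0.01] yaw -0.02 F [1.5 3.  2.5] w 0.0053 tilt [ 0.002  0.002 -1.   ]
```

View pics/sd21.png

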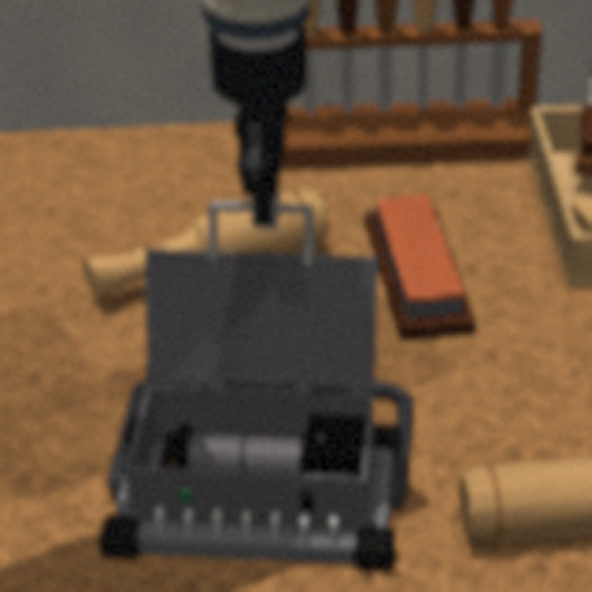

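The hatch is following and the forces are small. I continue along the arc.

>>> {"fn": "arm_command", "kwargs": {
  "plan": [
    {"dx": -0.69, "dy": 0, "dz": 2.2, "yaw": 0, "hand": 1},
    {"dx": -1.04, "dy": 0, "dz": 4.48, "yaw": 0, "hand": 1},
    {"dx": -1.05, "dy": 0, "dz": 6.79, "yaw": 0, "hand": 1},
    {"dx": -0.72, "dy": 0, "dz": 9.07, "yaw": 0, "hand": 1},
    {"dx": -0.04, "dy": 0, "dz": 11.28, "yaw": 0, "hand": 1}
  ]
}}

```text
time: 19.8
ee_pos: [0.4751, 0.0962, 0.2825]
tool_rot: [0.537, 0.46, -0.535, 0.462]
wrist_force: [1.0, -5.4, 12.1]
grip_width: 0.0054
```

Run:
```python
from h import *
lgo(0,-.0022,.2806)
save('sd22.png',cv2.resize(camera('side')[80:240,225:385],None,fx=3.7,fy=3.7,interpolation=2))
```

```text
lamp xy of TCP [-0.0017 -0.0012]
t 19.8 pos [0.4751 0.0962 0.2825] jaw -98.61 cmd dx dy dz [ 0.19 -0.17 -0.1 ] yaw -0.01 F [ 1.  -5.4 12.1] w 0.0054 tilt [ 0.004 -0.    -1.   ]
```

View pics/sd22.png

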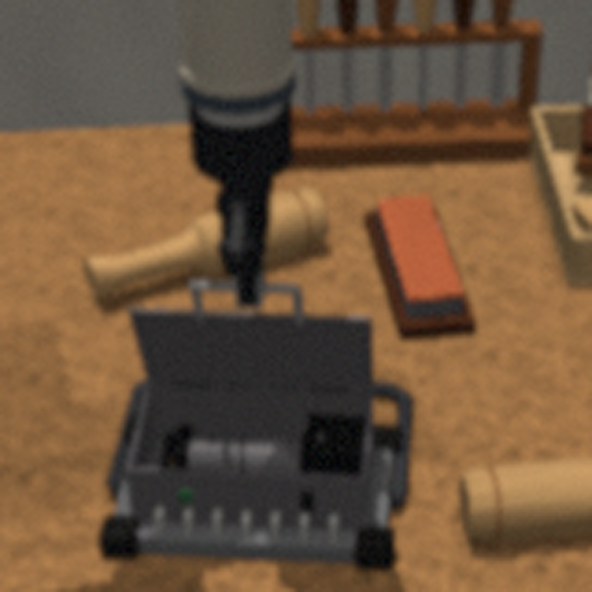

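>>> {"fn": "arm_command", "kwargs": {
  "plan": [
    {"dx": 0.77, "dy": 0, "dz": 1.68, "yaw": 0, "hand": 1},
    {"dx": 1.73, "dy": 0, "dz": 3.25, "yaw": 0, "hand": 1},
    {"dx": 2.88, "dy": 0, "dz": 4.7, "yaw": 0, "hand": 1},
    {"dx": 4.2, "dy": 0, "dz": 6.0, "yaw": 0, "hand": 1},
    {"dx": 5.66, "dy": 0, "dz": 7.13, "yaw": 0, "hand": 1}
  ]
}}

```text
time: 20.48
ee_pos: [0.4646, 0.0258, 0.2239]
tool_rot: [0.537, 0.46, -0.536, 0.462]
wrist_force: [6.2, 2.0, 0.1]
grip_width: 0.0056
```

Run:
```python
from h import *
lgo(0,.069,.224)
```

```text
lamp xy of TCP [-0.0019  0.07  ]
t 20.475 pos [0.4646 0.0258 0.2239] jaw -98.61 cmd dx dy dz [-0.01 -0.19 -0.1 ] yaw -0.01 F [6.2 2.  0.1] w 0.0056 tilt [ 0.003 -0.001 -1.   ]
```

Excellent tracking. I continue the same arc more slowly.

>>> {"fn": "arm_command", "kwargs": {
  "plan": [
    {"dx": 1.31, "dy": 0, "dz": 0.81, "yaw": 0, "hand": 1},
    {"dx": 2.69, "dy": 0, "dz": 1.47, "yaw": 0, "hand": 1},
    {"dx": 4.14, "dy": 0, "dz": 2.0, "yaw": 0, "hand": 1},
    {"dx": 5.33, "dy": 0, "dz": 2.32, "yaw": 0, "hand": 1},
    {"dx": 6.1, "dy": 0, "dz": 2.48, "yaw": 0, "hand": 1}
  ]
}}

```text
time: 21.1
ee_pos: [0.4609, 0.0024, 0.1624]
tool_rot: [0.537, 0.461, -0.536, 0.461]
wrist_force: [6.2, 3.5, 1.3]
grip_width: 0.0054
```

Run:
```python
from h import *
lgo(0,.096,.137)
save('sd23.png',cv2.resize(camera('side')[110:250,225:365],None,fx=4.2,fy=4.2,interpolation=2))
```

```text
lamp xy of TCP [-0.0018  0.0937]
t 21.1 pos [0.4609 0.0024 0.1624] jaw -98.63 cmd dx dy dz [ 2.54 -0.18  0.23] yaw -0.03 F [6.2 3.5 1.3] w 0.0054 tilt [ 0.002  0.    -1.   ]
```

View pics/sd23.png

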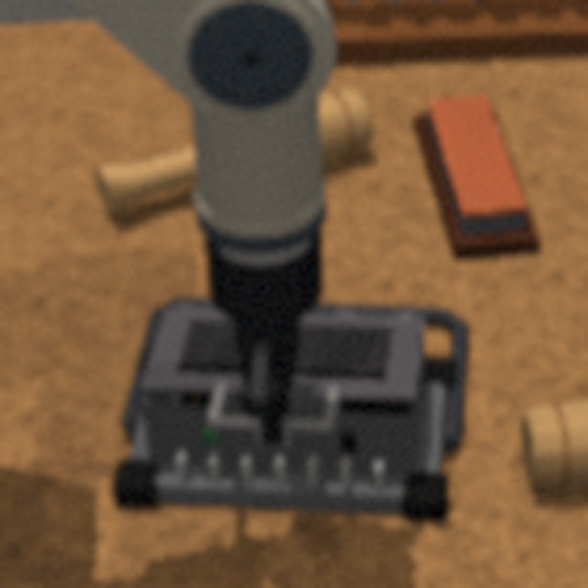

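>>> {"fn": "arm_command", "kwargs": {
  "plan": [
    {"dx": 0.4, "dy": 0, "dz": 0.07, "yaw": 0, "hand": 1},
    {"dx": 0.8, "dy": 0, "dz": 0.12, "yaw": 0, "hand": 1},
    {"dx": 1.2, "dy": 0, "dz": 0.16, "yaw": 0, "hand": 1},
    {"dx": 1.6, "dy": 0, "dz": 0.19, "yaw": 0, "hand": 1},
    {"dx": 1.9, "dy": 0, "dz": 0.2, "yaw": 0, "hand": 1}
  ]
}}

```text
time: 21.78
ee_pos: [0.4606, 0.0008, 0.1437]
tool_rot: [0.537, 0.461, -0.536, 0.461]
wrist_force: [5.6, 4.4, -0.5]
grip_width: 0.0054
```

>>> {"fn": "arm_command", "kwargs": {
  "plan": [
    {"dx": 0.15, "dy": 0, "dz": 0, "yaw": 0, "hand": 1},
    {"dx": 0.3, "dy": 0, "dz": 0, "yaw": 0, "hand": 1},
    {"dx": 0.45, "dy": 0, "dz": 0, "yaw": 0, "hand": 1},
    {"dx": 0.45, "dy": 0, "dz": 0, "yaw": 0, "hand": 1}
  ]
}}

```text
time: 22.28
ee_pos: [0.4606, 0.0008, 0.1403]
tool_rot: [0.537, 0.461, -0.536, 0.461]
wrist_force: [0.2, 3.4, 18.3]
grip_width: 0.0057
```

Run:
```python
from h import *
lgo(0,.096,.137)
for n,(r0,r1,q0,q1,k) in dict(side=(150,240,235,355,6),scene=(150,260,300,420,6)).items():
    c=cam(n);im=camera(n)[r0:r1,q0:q1];save(n+'24.png',cv2.resize(im,None,fx=k,fy=k,interpolation=2))
```

```text
lamp xy of TCP [-0.0017  0.0954]
t 22.275 pos [0.4606 0.0008 0.1403] jaw -98.63 cmd dx dy dz [ 0.33 -0.17  0.06] yaw -0.03 F [ 0.2  3.4 18.3] w 0.0057 tilt [ 0.002  0.001 -1.   ]
```

View pics/side24.png

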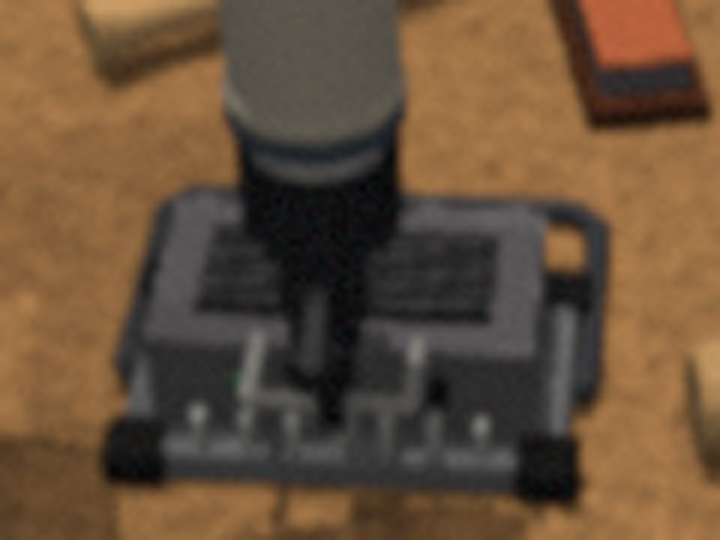

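View pics/scene24.png

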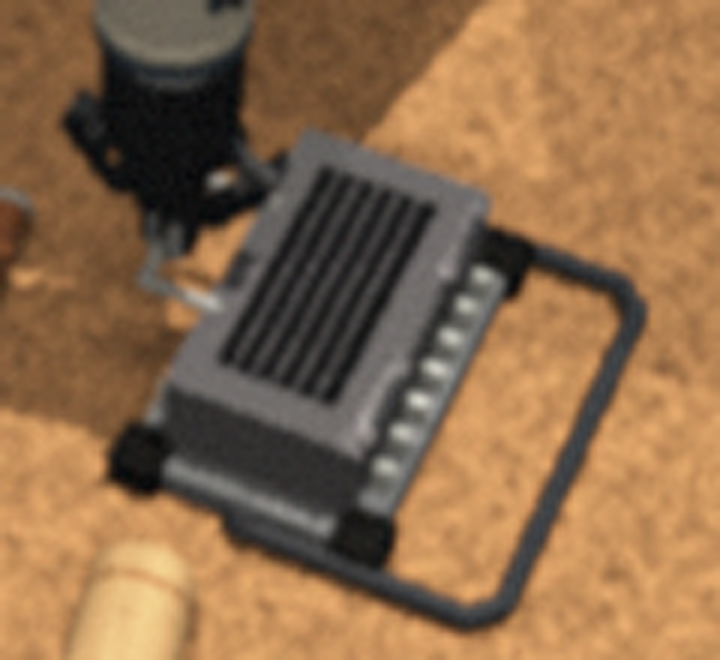

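It looks shut flat on the rim. I press slightly more to confirm it is stiff, then ease off and open.

>>> {"fn": "arm_command", "kwargs": {
  "plan": [
    {"dx": 0.1, "dy": 0, "dz": 0, "yaw": 0, "hand": 1},
    {"dx": 0.1, "dy": 0, "dz": 0, "yaw": 0, "hand": 1}
  ]
}}

```text
time: 22.62
ee_pos: [0.4607, 0.0007, 0.1401]
tool_rot: [0.537, 0.461, -0.535, 0.461]
wrist_force: [-3.1, 2.8, 31.8]
grip_width: 0.0053
```

>>> {"fn": "arm_command", "kwargs": {
  "plan": [
    {"dx": -0.1, "dy": 0, "dz": 0, "yaw": 0, "hand": 1},
    {"dx": -0.1, "dy": 0, "dz": 0, "yaw": 0, "hand": 0.7},
    {"dx": -0.1, "dy": 0, "dz": 0, "yaw": 0, "hand": 0.43},
    {"dx": -0.1, "dy": 0, "dz": 0, "yaw": 0, "hand": 0.43}
  ]
}}

```text
time: 23.12
ee_pos: [0.4591, 0.0006, 0.1389]
tool_rot: [-0.536, -0.461, 0.537, -0.461]
wrist_force: [-0.4, -0.1, -0.6]
grip_width: 0.0243
```

Run:
```python
from h import *
lgo(0,.096,.137)
im=camera('wrist');save('w25.png',im)
```

```text
lamp xy of TCP [-0.0002  0.0958]
t 23.125 pos [0.4591 0.0006 0.1389] jaw -98.61 cmd dx dy dz [ 0.19 -0.02  0.02] yaw -0.01 F [-0.4 -0.1 -0.6] w 0.0243 tilt [-0.002 -0.    -1.   ]
```

View pics/w25.png

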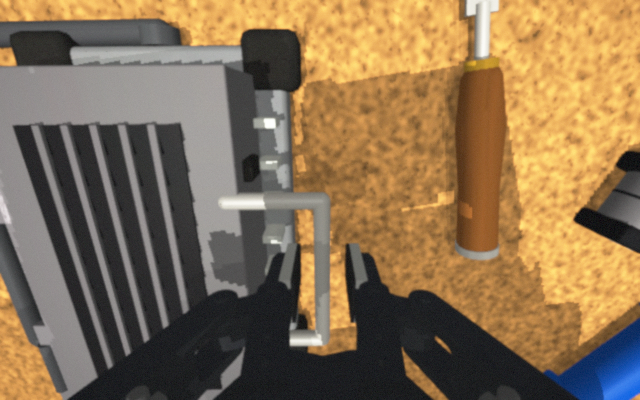

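>>> {"fn": "arm_command", "kwargs": {
  "plan": [
    {"dx": -1.5, "dy": 0, "dz": 0, "yaw": 0, "hand": 0.43},
    {"dx": -4, "dy": 0, "dz": 0, "yaw": 0, "hand": 0.43},
    {"dx": -8, "dy": 0, "dz": 0, "yaw": 0, "hand": 0.43},
    {"dx": -13, "dy": 0, "dz": 0, "yaw": 0, "hand": 0.43},
    {"dx": -17, "dy": 3, "dz": 4, "yaw": 0, "hand": 0.43}
  ]
}}

```text
time: 23.8
ee_pos: [0.4823, -0.0411, 0.3116]
tool_rot: [0.536, 0.462, -0.535, 0.462]
wrist_force: [1.5, 0.2, 0.7]
grip_width: 0.0247
```

>>> {"fn": "arm_command", "kwargs": {
  "plan": [
    {"dx": 0, "dy": 3, "dz": 3, "yaw": 0, "hand": 0.43},
    {"dx": 0, "dy": 3, "dz": 3, "yaw": 0, "hand": 0.43},
    {"dx": 0, "dy": 3, "dz": 3, "yaw": 0, "hand": 0.43}
  ]
}}

```text
time: 24.18
ee_pos: [0.5074, -0.0762, 0.3087]
tool_rot: [-0.536, -0.461, 0.536, -0.461]
wrist_force: [-0.3, -0.1, -0.4]
grip_width: 0.024
```

Run:
```python
from h import *
from fit import L2W
lgo(0,.096,.137)
rs=[]
for n in ('wrist','scene','side'):
    c=cam(n);im=camera(n);save(n+'26.png',im)
    for o in tip_of('hatch_pull',n)[:1]: print(n,np.round(o['uv'],1),round(o['score'],2));rs.append(ray(c,o['uv']))
    print(' pred shut',proj(c,L2W(LP,[(0,.096,.081),(.04,.096,.081),(-.04,.096,.081)])).round(1).tolist())
    k=4 if n!='wrist' else 1.25
    big=cv2.resize(im,None,fx=k,fy=k,interpolation=2);wire(big,c,LP,[(-.098,.098,-.056,.056,.083)],k=k);wire(big,c,LP,[(-.04,.04,.058,.096,.081)],col=(0,255,0),k=k)
    save(n+'26o.png',big if k<2 else big[k*130:k*270,k*(225 if n=='side' else 285):k*(225 if n=='side' else 285)+720])
print(tri(rs) if len(rs)>1 else '', L2W(LP,[(0,.096,.081)]))
```

```text
lamp xy of TCP [-0.0595  0.1645]
t 24.175 pos [ 0.5074 -0.0762  0.3087] jaw -98.63 cmd dx dy dz [17.18 -5.94 -6.84] yaw -0.03 F [-0.3 -0.1 -0.4] w 0.024 tilt [-0.001  0.    -1.   ]
wrist [262.1 235.3] 0.91
 pred shut [[261.8, 233.4], [264.2, 264.5], [259.3, 199.7]]
scene [327.7 185.5] 0.55
 pred shut [[328.4, 187.8], [333.4, 179.3], [323.3, 196.4]]
side [288.2 213.3] 0.62
 pred shut [[289.2, 216.0], [275.6, 215.4], [302.8, 216.6]]
(array([ 0.45865103, -0.00181642,  0.09193743]), [np.float64(0.0025486720653897063), np.float64(0.0003814518746351415), np.float64(0.002541842187927229)]) [[4.58844607e-01 3.79387419e-04 8.10000000e-02]]
```

View pics/wrist26o.png

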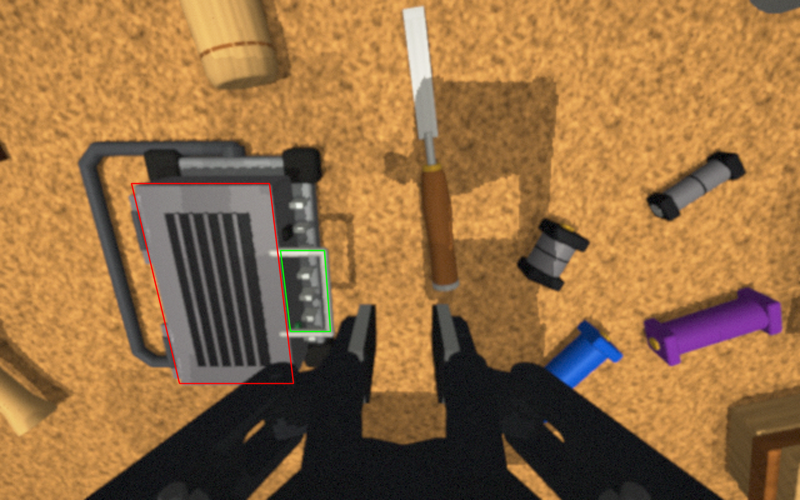

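View pics/side26o.png

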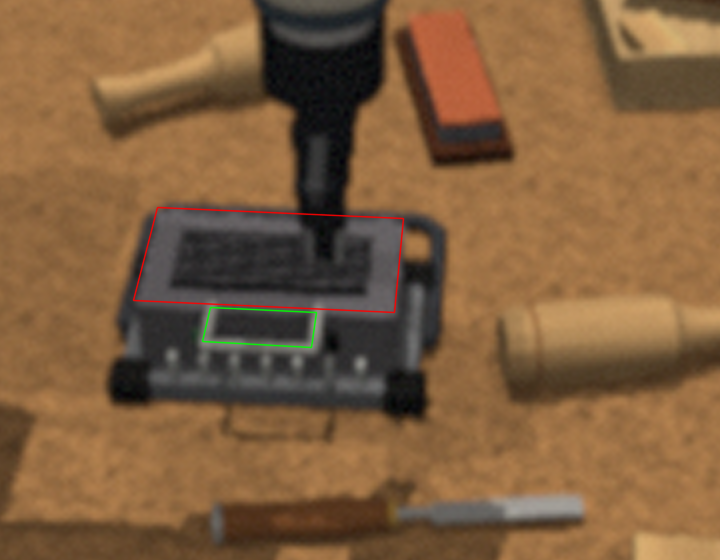

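View pics/scene26.png

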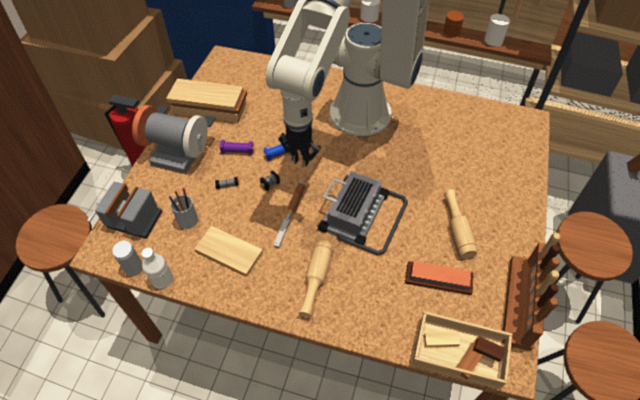

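```bash
python3 -c "
from h import *
print(hand_in(), sense()['time'])"
```

```text
the job is handed in; nothing more can be done
the job is handed in; nothing more can be done
```

The pack is in the lamp's bay and the hatch is shut; I handed the job in at about 24 s of the 66 s allowed. I took the long grey pack and slid its flat end under the hood against the spring. I then tipped its button end down in front of the fixed contact and let the spring seat it before I let go. Then I gripped the hatch bar, swung it over the arc and lowered it slowly onto the rim.

**Pack:** a light touch on the button-end cap stopped at 68 mm, the height it should have when level and home. An overlay of the seated pack matched all three camera views.

**Hatch:** the bar held firm at about 32 N and did not go lower, and the shut-hatch outline matched the pictures to about 1–2 px. Two readings disagreed slightly:
- The measured arm height put the bar about 3 mm higher than the text says.
- The network's triangulated bar point came out 11 mm high, with fits 2.5 mm off. I took that as detector noise, because the pictures and the firm stop both said shut.

**Everything else:** in the last pictures the other things on the bench are where they were, nothing fell, and the arm is clear. The highest force reading I saw was about 32 N. The first move call was refused for missing keys, with no effect on the scene.

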